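# Put three watch heads under the dust bell, each in its own nest

## Robot

A 6-joint arm with a two-finger parallel gripper is mounted at the origin on a cart in front of the work surface, level with it; the furniture and walls round the work are solid. World frame = base frame: x ahead of the robot, y to its left, z up, the work surface at z = 0. Lengths are in m, angles in rad, forces in N, time in s.
With the tool pointing down it reaches from about 0.4 to 0.825 m from the base axis. Payload 7 kg.
Tool frame: the origin (TCP) lies at the very end of the fingers, on their centre line; the grasp point (between the pads) lies arm.grip_point_offset behind it (arm.grip_point_offset is the distance from the TCP to the grasp point, in m); z points along the fingers, y is the line along which they close (so a half turn about z gives the same grasp; the last joint's range is limited). The gripper opens to 88 mm and grips with 3 to 60 N. Pads are 19 mm wide; open, the fingers measure 130 mm over their backs; the gripper's body (78 mm by 193 mm) begins 47 mm behind the grasp point.
Start: joints at [1.484, 0.359, 0.012, 0, -1.224, -0.288], TCP at [0.247, 0.628, 0.227] pointing down, gripper open.
Joint ranges: [-3.07, 3.07], [-1.43, 2.12], [-1.02, 1.25], [-3.03, 1.67], [-3.05, -0], [-3.03, 3.03]. Speed limits (rad/s): [2.39, 2.39, 3.01, 3.14, 3.14, 3.14].

## Interface

Orientations are given as [roll, pitch, yaw] about the fixed x, y, z axes, in that order (R = Rz(yaw) Ry(pitch) Rx(roll)).
In Python, from station import arm gives the robot as it stands.
- The arm moves only by the shell command python3 -m crank 'ROWS' [OPENING] [FORCE]. ROWS is JSON, a list of rows, each an object of numbers: "dx", "dy", "dz": the shift along the tool's x, y, z in cm; "wx", "wy", "wz": the turn, a rotation vector about the tool's x, y, z in degrees. A call has exactly 10 rows; each row is the pose to reach, as a shift and turn from the pose commanded when the call began, along the tool's axes at that moment; what a row does not reach only later rows make up. A row lasts 1/8 s, in which the tool goes at most 62.5 mm and 10.7 degrees, less where a joint would pass 70% of its speed; a pose out of reach is approached as far as the arm can. A call with a gripper value outside its range is refused whole. OPENING is the finger opening in cm, from 0 to 8.76, set as the call begins (- or left out, the last holds). The fingers move at their own pace and stop on an object; FORCE is the grip in N (left out, the last holds). Time passes only in rows, so rows that repeat a pose let the fingers close, or fill a call up. It gives the time, the measured TCP pose, the force, the opening and the grip force at its end, in the units of the state.
- arm.get_state(): the state, without advancing time (a new reading comes with each control period).
- arm.grab_frame(name): name is "scene" or "side" or "wrist"; returns the picture (384x512x3 uint8, red, green, blue); there is no depth.
- arm.calibration(name): a dict with "fx", "fy", "cx", "cy" (pixels), "world_from_camera" (4x4, takes a point from camera to world coordinates). Camera axes: x right, y down, z forward; pixel columns grow to the right and rows downward; lengths in m; the calibration is good to about 2 mm. A picture is of the moment at which its call begins: read the wrist's pose just before it. calibration takes no time and is no camera call; for the wrist camera it gives the pose at the moment of the call.
- arm.job_done(): hands the job in; it is judged then, once.
Trained networks look in the newest picture that a camera, given by its name, has taken for a name from the list of things; names that differ only in an ending like _2 or _b are one class to them, and where a whole thing is asked for, a point or a joint stands for the part that bears it (a point fixed in the world has none). Each returns a list of dicts, best first, with "confidence" (0 to 1); they miss things now and then, are a little off and sometimes report something else, mostly with a low value. They report only what shows in the picture. A call takes as long as a camera call. They do not tell look-alikes from the thing itself.
- arm.find_in(camera, query): "centre" ([x, y, z] in m, in world coordinates, good to about 4 mm: the middle of the surface that is visible of it).
- arm.masks_of(camera, query): "pixels" (384x512 bool, what is visible of it).
- arm.mark_of(camera, query): "centre" ([x, y, z] in m, in world coordinates, good to about 4 mm: a listed point, or the origin of a listed thing).
The state is a dict: "t": time; "q": joint angles; "qd": joint speeds; "joint_efforts": joint torques, N m; "eef_pos": TCP position; "ee_rot": TCP orientation; "force": force on the tool from outside, world axes, zero at the start; "moment": the same for the moment, N m; "width": finger opening in m; "gripper_force": force on a finger pad.
Only numpy, scipy, OpenCV 4.12 (cv2) and the standard library are available. Lean on these libraries where they do the work, as an engineer would, in place of code of your own. Each camera call takes 0.05 s, during which the arm holds its last target. There are 200 camera calls.

## Task

Put the three bare watch heads away under dust cover: set each one dial up and flat in the nest on the round tray that is made for its size (largest head in the widest well, smallest in the narrowest), and when all three are in, gently set the clear dust bell over them so that it drops round the tray's raised step and rests on the shoulder all round. Leave the watch on its strap and the little jar of parts where they are.

Things in the scene. Friction and masses are not known exactly. Their poses are not given: they have to be found in the camera images.
- tray: Bare aluminium dust tray, a disc 158 mm across fixed to the bench, with three black nests of equal outside size on it, their centres 39 mm from its axis. Origin: centre of its underside, on the bench. A shoulder 5 mm high goes round a raised step of 141 mm diameter, top 13 mm high (2 mm chamfer); the bell's wall drops round this step and rests on the shoulder.
- nest_large: Round black plastic nest, 60 mm across and 4.5 mm high, fixed on the tray, with a round well 2.5 mm deep and 54 mm across lined with a grey disc: the widest well, with only a thin rim round it. Origin on its axis at the underside, which is 13 mm above the bench; the floor of its well is 2 mm above the origin, its rim 4.5 mm.
- nest_medium: Round black plastic nest, 60 mm across and 4.5 mm high, fixed on the tray, with a round well 2.5 mm deep and 45 mm across lined with a grey disc: the middle-sized well. Origin on its axis at the underside, which is 13 mm above the bench; the floor of its well is 2 mm above the origin, its rim 4.5 mm.
- nest_small: Round black plastic nest, 60 mm across and 4.5 mm high, fixed on the tray, with a round well 2.5 mm deep and 33 mm across lined with a grey disc: the narrowest well, with a broad rim round it. Origin on its axis at the underside, which is 13 mm above the bench; the floor of its well is 2 mm above the origin, its rim 4.5 mm.
- head_large: The largest bare watch head (no strap): steel case with a pale dial, 38 mm across the case, 48 x 42 x 8 mm with lugs and crown, 40 g. Lies dial up on the bench. Origin under the middle of the case at the underside. The lugs point along its +x and -x, the crown along +y: grip it across y, where it is 39 mm wide (from y = -18 to y = 21 mm) and the sides are 7 mm high.
- head_medium: The middle-sized bare watch head (no strap): steel case, pale dial, 33 mm across the case, 42 x 37 x 8 mm with lugs and crown, 30 g. Lies dial up on the bench. Origin under the middle of the case at the underside. The lugs point along its +x and -x, the crown along +y: grip it across y, where it is 33 mm wide (from y = -15 to y = 18 mm) and the sides are 7 mm high.
- head_small: The smallest bare watch head (no strap): gilt case with a pale dial, 24 mm across the case, 29 x 27 x 8 mm with lugs and crown, 20 g. Lies dial up on the bench. Origin under the middle of the case at the underside. The lugs point along its +x and -x, the crown along +y: grip it across y, where it is 23 mm wide (from y = -10 to y = 13 mm) and the sides are 7 mm high.
- dust_bell: Clear acrylic dust bell standing mouth down on the bench: 158 mm across its black foot, inside diameter 149 mm, flat top at 44.5 mm with a black knob in the middle, 21 mm thick between z = 52 and 65 mm and ending at 67 mm; about 160 g. Origin on its axis at the level of the foot, z up. Take it by the knob.
- strap_watch: Wrist watch on a dark leather strap, 41 x 206 x 9 mm, lying behind the tray and the bell. Origin at the underside of its middle, strap along y. It stays where it is.
- parts_jar: Small clear screw jar with watch parts, 40 mm across and 20 mm high, standing among the heads. Origin at the centre of its underside. It stays where it is.
There are look-alikes about, which are no part of the job. Leave any black or green look-alike of the head_small alone.

How it is judged:
On the way, in this order (a step that is already met when the one before it is completed fails the run):
1. all three heads lie flat in their own nests (horizontal distance between head_large and nest_large below 0.011 m and z of head_large in the frame of nest_large below 0.0035 m and angle between each of head_large, head_medium, head_small's own z axis and vertical below 0.1 rad and horizontal distance between head_medium and nest_medium below 0.011 m and z of head_medium in the frame of nest_medium below 0.0035 m and horizontal distance between head_small and nest_small below 0.011 m and z of head_small in the frame of nest_small below 0.0035 m), for 0.2 s.
2. the dust bell rests on the tray's shoulder (horizontal distance between dust_bell and tray below 0.006 m and z of dust_bell in the frame of tray below 0.0075 m and angle between dust_bell's own z axis and vertical below 0.05 rad), for 0.2 s.
At the end, for the whole second after the job is handed in: Each head lies flat (0.1 rad), dial up, on the floor of its own nest (within 1.5 mm in height, centre within 11 mm); the bell stands round the step, foot on the shoulder (within 2.5 mm), within 6 mm of the axis, upright within 0.05 rad; all released and at rest (all of step 1 and all of step 2 and linear speed of each of head_large, head_medium, head_small, dust_bell below 0.02 m/s); the robot touches nothing.
It fails at once if the watch on the strap is pushed more than 30 mm from its place (distance of strap_watch from where it was at the start of the episode above 0.03 m).
It fails at once if the jar of parts is pushed more than 30 mm from its place or knocked over (distance of parts_jar from where it was at the start of the episode above 0.03 m or angle between parts_jar's own z axis and vertical above 0.6 rad).
It fails at once if the bell is banged down on the tray or on what lies there (more than 40 N) (contact force between dust_bell and tray above 40 N or contact force between dust_bell and nest_large above 40 N or contact force between dust_bell and nest_medium above 40 N or contact force between dust_bell and nest_small above 40 N or contact force between dust_bell and head_large above 40 N or contact force between dust_bell and head_medium above 40 N or contact force between dust_bell and head_small above 40 N).
It also fails if it takes over 96 s, if anything falls off the work surface, if the arm or the gripper's body presses on something with over 40 N, if the wrist force passes 120 N, or if a joint passes its speed limit or range.

## Working session

There is one attempt and no reset: what is moved stays moved. The work goes in short steps, Python scripts to look and compute and a shell command to move; the robot and the scene stay as the last step left them, time stands still between calls to the robot, and variables do not carry over. Pictures are saved under pics/ and viewed, at most 14 in all, crops included, and the job is handed in when it is done.

```bash
ls; mkdir -p pics; python3 - <<'E'
from station import arm
import cv2
s=arm.get_state(); print(s['t'],s['eef_pos'],s['ee_rot'],s['width'],arm.grip_point_offset)
for n in ['scene','side']:
    im=arm.grab_frame(n); cv2.imwrite(f'pics/{n}0.png',im[:,:,::-1])
for c in ['scene','side']:
    for q in ['tray','nest_large','nest_medium','nest_small','head_large','head_medium','head_small','dust_bell','strap_watch','parts_jar']:
        print(c,q,[(round(d['confidence'],2),[round(float(v),3) for v in d['centre']]) for d in arm.mark_of(c,q)[:4]])
E
```

```text
pics
0.0 [0.2469719  0.62766972 0.22560404] [ 3.13992060e+00 -1.72174132e-04 -3.74917909e-01] 0.0876074895203328 0.0188
scene tray []
scene nest_large [(0.78, [0.644, 0.204, 0.012])]
scene nest_medium [(0.71, [0.578, 0.227, 0.015]), (0.26, [0.748, 0.159, -0.003])]
scene nest_small [(0.67, [0.625, 0.27, 0.016])]
scene head_large [(0.64, [0.437, 0.131, -0.002])]
scene head_medium [(0.73, [0.643, 0.203, 0.011]), (0.62, [0.436, -0.013, -0.0])]
scene head_small [(0.74, [0.363, 0.164, -0.001]), (0.5, [0.439, 0.278, 0.003])]
scene dust_bell [(0.74, [0.434, 0.133, -0.001]), (0.68, [0.616, 0.035, -0.004])]
scene strap_watch [(0.62, [0.745, 0.159, -0.001])]
scene parts_jar [(0.59, [0.429, 0.208, -0.001])]
side tray [(0.68, [0.617, 0.232, -0.0])]
side nest_large [(0.52, [0.642, 0.207, 0.009])]
side nest_medium [(0.44, [0.576, 0.222, 0.014]), (0.24, [0.615, 0.231, -0.0])]
side nest_small [(0.46, [0.633, 0.268, 0.012])]
side head_large []
side head_medium [(0.45, [0.436, -0.014, -0.001])]
side head_small [(0.41, [0.366, 0.251, -0.004]), (0.37, [0.365, 0.163, -0.004])]
side dust_bell []
side strap_watch [(0.5, [0.747, 0.157, 0.002]), (0.33, [0.436, 0.137, 0.001])]
side parts_jar [(0.42, [0.432, 0.211, 0.001])]
```

```bash
python3 - <<'E'
import cv2
for n in ['scene','side']:
    im=cv2.imread(f'pics/{n}0.png'); cv2.imwrite(f'pics/{n}0b.png',cv2.resize(im,(800,600),interpolation=cv2.INTER_CUBIC))
E
```

```text
(no output)
```

View pics/scene0b.png

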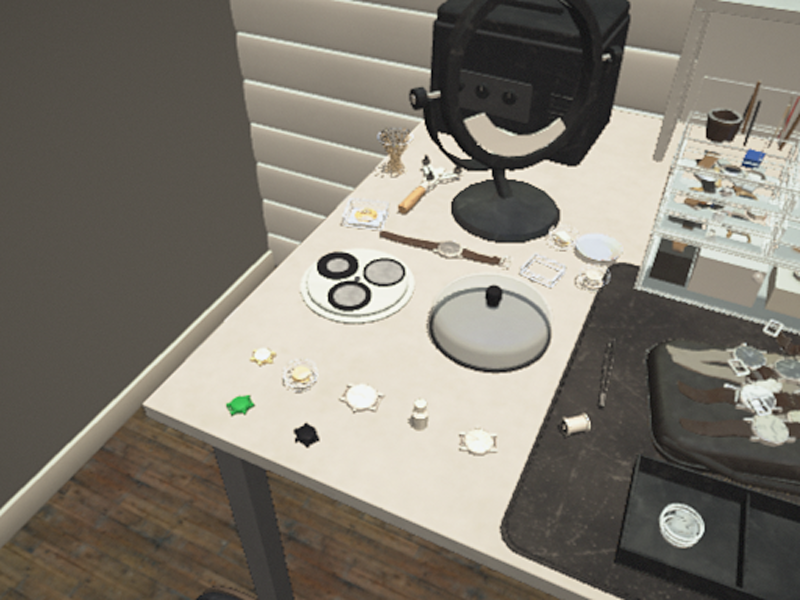

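View pics/side0b.png

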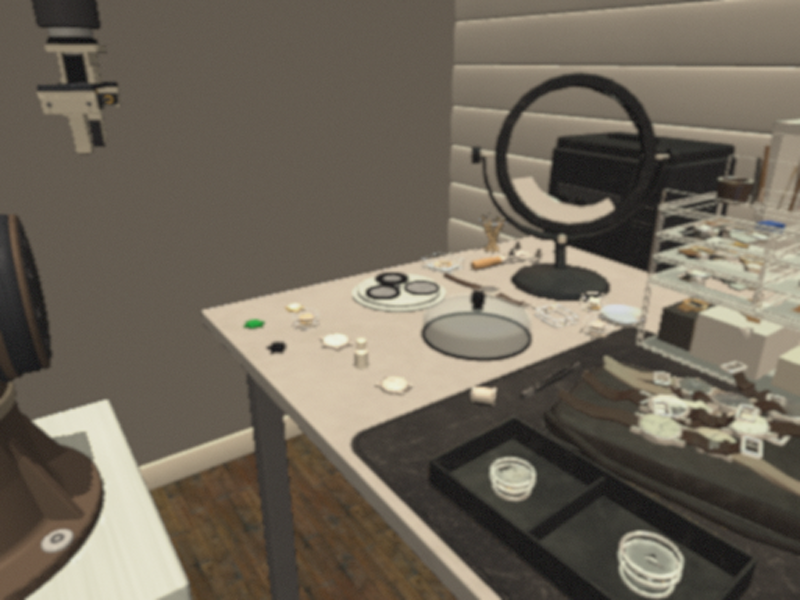

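```bash
cat > h.py <<'E'
from station import arm
import numpy as np, cv2
from scipy.spatial.transform import Rotation as R
def rel(p,yaw):
    "tool-frame shift (cm) and rotvec (deg) to TCP pos p, pointing down with yaw"
    s=arm.get_state(); r0=R.from_euler('xyz',s['ee_rot']); 
    d=r0.inv().apply(np.array(p)-s['eef_pos'])*100
    w=(r0.inv()*R.from_euler('xyz',[np.pi,0,yaw])).as_rotvec(degrees=True)
    print('t',round(s['t'],2),'d',d.round(2),'w',w.round(1))
def shot(n,f,box=None,k=1):
    cal=arm.calibration(n); im=arm.grab_frame(n); cv2.imwrite(f'pics/{f}.png',im[:,:,::-1])
    np.save(f'pics/{f}.npy',cal['world_from_camera'])
    return im,cal
def toworld(cal,u,v,z):
    T=np.array(cal['world_from_camera']); d=T[:3,:3]@np.array([(u-cal['cx'])/cal['fx'],(v-cal['cy'])/cal['fy'],1.0])
    return T[:3,3]+d*(z-T[2,3])/d[2]
E
python3 - <<'E'
from h import *
rel([0.44,0.16,0.30],0)
c=arm.calibration('wrist');print(c['fx'],np.round(c['world_from_camera'],3))
E
```

```text
t 1.1 d [35.09 36.5  -7.34] w [ -0.    0.  -21.5]
292.5186536582416 [[-0.365 -0.89  -0.274  0.322]
 [-0.931  0.348  0.108  0.598]
 [-0.     0.295 -0.956  0.384]
 [ 0.     0.     0.     1.   ]]
```

```bash
python3 -m crank '[{"dx":4,"dy":4,"dz":0,"wz":-4},{"dx":8,"dy":8,"dz":0,"wz":-8},{"dx":12,"dy":12,"dz":0,"wz":-12},{"dx":16,"dy":16,"dz":0,"wz":-16},{"dx":20,"dy":20,"dz":0,"wz":-21.5},{"dx":24,"dy":24,"dz":0,"wz":-21.5},{"dx":28,"dy":28,"dz":0,"wz":-21.5},{"dx":32,"dy":33,"dz":1,"wz":-21.5},{"dx":35,"dy":36.5,"dz":2,"wz":-21.5},{"dx":35,"dy":36.5,"dz":2,"wz":-21.5}]' && python3 - <<'E'
from h import *
im,cal=shot('wrist','w1')
cv2.imwrite('pics/w1b.png',cv2.resize(im[:,:,::-1],(800,600),interpolation=cv2.INTER_CUBIC))
for q in ['tray','nest_large','nest_medium','nest_small','head_large','head_medium','head_small','dust_bell','parts_jar']:
    print(q,[(round(d['confidence'],2),[round(float(v),3) for v in d['centre']]) for d in arm.mark_of('wrist',q)[:4]])
E
```

```text
$[0]: bad value
```

```bash
python3 -m crank '[{"dx":4,"dy":4,"dz":0,"wx":0,"wy":0,"wz":-4},{"dx":8,"dy":8,"dz":0,"wx":0,"wy":0,"wz":-8},{"dx":12,"dy":12,"dz":0,"wx":0,"wy":0,"wz":-12},{"dx":16,"dy":16,"dz":0,"wx":0,"wy":0,"wz":-16},{"dx":20,"dy":20,"dz":0,"wx":0,"wy":0,"wz":-21.5},{"dx":24,"dy":24,"dz":0,"wx":0,"wy":0,"wz":-21.5},{"dx":28,"dy":28,"dz":0,"wx":0,"wy":0,"wz":-21.5},{"dx":32,"dy":33,"dz":1,"wx":0,"wy":0,"wz":-21.5},{"dx":35,"dy":36.5,"dz":2,"wx":0,"wy":0,"wz":-21.5},{"dx":35,"dy":36.5,"dz":2,"wx":0,"wy":0,"wz":-21.5}]' && python3 - <<'E'
from h import *
im,cal=shot('wrist','w1')
cv2.imwrite('pics/w1b.png',cv2.resize(im[:,:,::-1],(800,600),interpolation=cv2.INTER_CUBIC))
for q in ['tray','nest_large','nest_medium','nest_small','head_large','head_medium','head_small','dust_bell','parts_jar']:
    print(q,[(round(d['confidence'],2),[round(float(v),3) for v in d['centre']]) for d in arm.mark_of('wrist',q)[:4]])
E
```

```text
t: 2.35
eef_pos: [0.4392, 0.1574, 0.2061]
ee_rot: [3.141, 0.001, -0.004]
force: [0.4, 0.8, 1.0]
width: 0.0876
gripper_force: 0.0
tray [(0.61, [0.619, 0.232, -0.002])]
nest_large []
nest_medium [(0.72, [0.582, 0.222, 0.009])]
nest_small [(0.67, [0.444, 0.271, 0.002])]
head_large [(0.9, [0.438, 0.133, -0.001])]
head_medium [(0.77, [0.446, -0.013, 0.002])]
head_small [(0.83, [0.364, 0.16, -0.006]), (0.7, [0.366, 0.251, -0.002]), (0.68, [0.444, 0.271, 0.001])]
dust_bell [(0.79, [0.619, 0.04, -0.003]), (0.45, [0.437, 0.132, -0.003])]
parts_jar [(0.7, [0.429, 0.214, 0.001]), (0.64, [0.618, 0.234, 0.001])]
```

View pics/w1b.png

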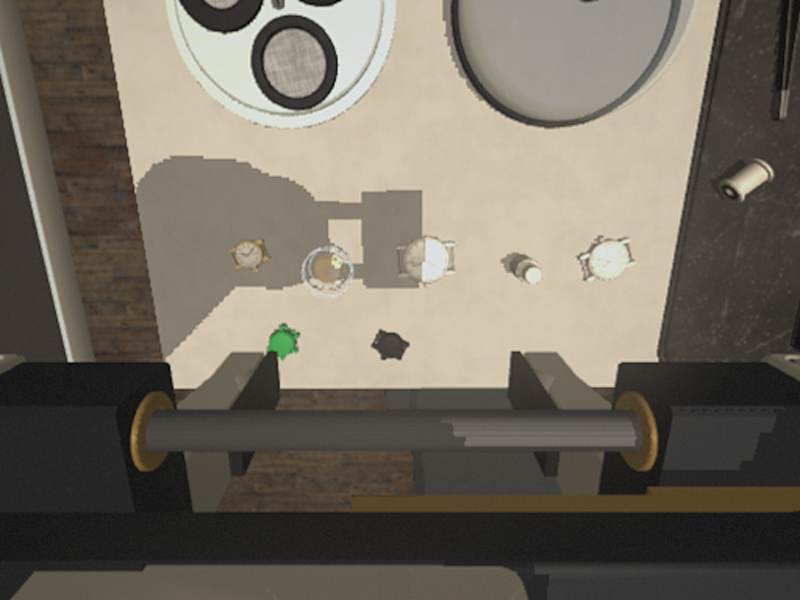

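```bash
python3 - <<'E'
from h import *
im=cv2.imread('pics/w1.png')
out=[cv2.resize(im[140:192,u-26:u+26],(260*1,260),interpolation=cv2.INTER_CUBIC) for u in (160,273,388)]
cv2.imwrite('pics/c1.png',cv2.resize(np.hstack(out),(798,266)))
E
```

```text
(no output)
```

View pics/c1.png

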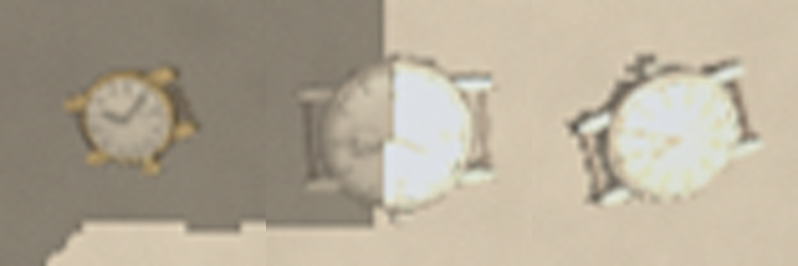

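```bash
python3 - <<'E'
from h import *
cal=arm.calibration('wrist')
def c(px,py,u0): return u0-26+px/5.115-0.4, 140+py/5.115-0.4
for n,u0,off,ctr,l,r in [('small',160,0,(128,117),(86,131),(175,102)),('large',273,266,(399,137),(317,140),(479,129)),('medium',388,532,(672,133),(601,160),(741,107))]:
    P=[toworld(cal,*c(p[0]-off,p[1],u0),z)[:2] for p,z in ((ctr,.007),(l,.003),(r,.003))]
    d=P[2]-P[1]; print(n,np.round(P,4).tolist(),'yaw of lug dir',np.degrees(np.arctan2(d[1],d[0])).round(1))
rel([0.60,0.20,0.2],0)
E
python3 -m crank '[{"dx":4,"dy":-1,"dz":0,"wx":0,"wy":0,"wz":0},{"dx":8,"dy":-2,"dz":0,"wx":0,"wy":0,"wz":0},{"dx":12,"dy":-3,"dz":0,"wx":0,"wy":0,"wz":0},{"dx":15,"dy":-4,"dz":0,"wx":0,"wy":0,"wz":0},{"dx":16,"dy":-4,"dz":0,"wx":0,"wy":0,"wz":0},{"dx":16,"dy":-4,"dz":0,"wx":0,"wy":0,"wz":0},{"dx":16,"dy":-4,"dz":0,"wx":0,"wy":0,"wz":0},{"dx":16,"dy":-4,"dz":0,"wx":0,"wy":0,"wz":0},{"dx":16,"dy":-4,"dz":0,"wx":0,"wy":0,"wz":0},{"dx":16,"dy":-4,"dz":0,"wx":0,"wy":0,"wz":0}]' && python3 - <<'E'
from h import *
im,cal=shot('wrist','w2')
cv2.imwrite('pics/w2b.png',cv2.resize(im[:,:,::-1],(800,600),interpolation=cv2.INTER_CUBIC))
for q in ['tray','nest_large','nest_medium','nest_small','dust_bell']:
    print(q,[(round(d['confidence'],2),[round(float(v),3) for v in d['centre']]) for d in arm.mark_of('wrist',q)[:4]])
E
```

```text
small [[0.4432, 0.2757], [0.4388, 0.2876], [0.4461, 0.2651]] yaw of lug dir -72.0
large [[0.4387, 0.1338], [0.4369, 0.1537], [0.4398, 0.1138]] yaw of lug dir -85.8
medium [[0.4401, -0.0114], [0.4324, 0.0033], [0.4458, -0.0294]] yaw of lug dir -67.6
t 2.85 d [16.1  -3.88  0.66] w [-0.  -0.   0.1]
t: 4.1
eef_pos: [0.599, 0.2004, 0.2069]
ee_rot: [-3.141, -0.0, 0.001]
force: [0.5, 0.2, 0.7]
width: 0.0879
gripper_force: 0.0
tray [(0.78, [0.62, 0.232, 0.002])]
nest_large [(0.78, [0.644, 0.206, 0.013])]
nest_medium [(0.83, [0.583, 0.222, 0.016])]
nest_small [(0.75, [0.627, 0.271, 0.012]), (0.61, [0.647, 0.205, 0.011])]
dust_bell [(0.71, [0.617, 0.04, -0.002])]
```

View pics/w2b.png

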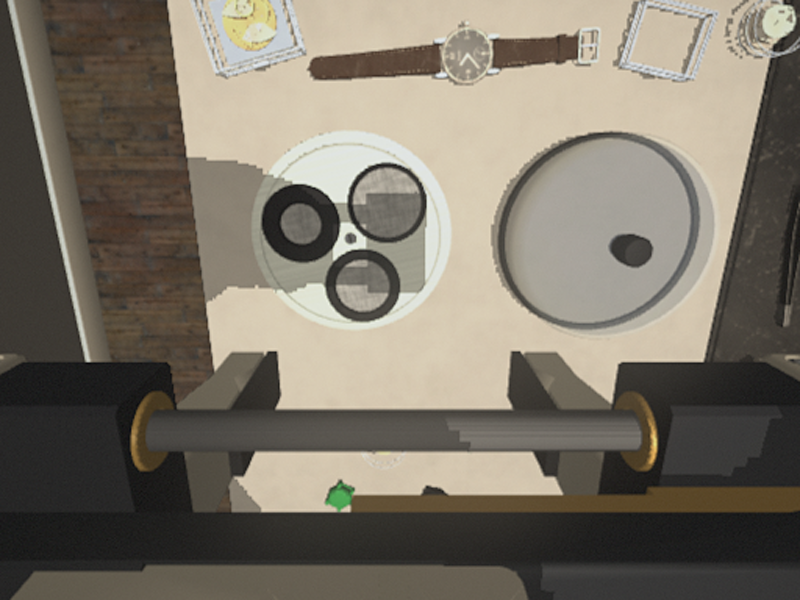

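```bash
cat > nests.py <<'E'
from h import *
im=cv2.imread('pics/w2.png'); T=np.load('pics/w2.npy'); cal=dict(arm.calibration('wrist'),world_from_camera=T)
g=im.max(2); m=((g<70)*255).astype(np.uint8); m[230:]=0; m[:85]=0; m[:,:160]=0; m[:,285:]=0
cs,_=cv2.findContours(m,cv2.RETR_EXTERNAL,cv2.CHAIN_APPROX_NONE)
for c in cs:
    if len(c)<60: continue
    P=np.array([toworld(cal,u,v,.0175)[:2] for u,v in c[:,0]],np.float32)
    (x,y),r=cv2.minEnclosingCircle(P); A=np.c_[2*P,np.ones(len(P))]; s=np.linalg.lstsq(A,(P**2).sum(1),rcond=None)[0]
    print('nest',s[:2].round(4),'r',np.sqrt(s[2]+s[0]**2+s[1]**2).round(4),r)
print('knob top',toworld(cal,632*.64,250*.64,.067),'tray ctr',toworld(cal,351*.64,239*.64,.013))
E
python3 nests.py
```

```text
nest [0.5814 0.2242] r 0.0254 0.029173757880926132
nest [0.629 0.27 ] r 0.0287 0.02943229302763939
nest [0.6444 0.2047] r 0.0284 0.029213331639766693
knob top [0.61911918 0.04148388 0.067     ] tray ctr [0.61641475 0.23220431 0.013     ]
```

```bash
python3 - <<'E'
from h import *
rel([0.4387,.1338,.05],np.radians(-86))
E
```

```text
t 4.4 d [-16.05   6.65  15.66] w [ 0. -0. 86.]
```

```bash
python3 -m crank '[{"dx":-2,"dy":0.8,"dz":0,"wx":0,"wy":0,"wz":10},{"dx":-4,"dy":1.6,"dz":2,"wx":0,"wy":0,"wz":20},{"dx":-6,"dy":2.5,"dz":4,"wx":0,"wy":0,"wz":30},{"dx":-8,"dy":3.3,"dz":6,"wx":0,"wy":0,"wz":40},{"dx":-10,"dy":4.1,"dz":8,"wx":0,"wy":0,"wz":50},{"dx":-12,"dy":5,"dz":10,"wx":0,"wy":0,"wz":60},{"dx":-14,"dy":5.8,"dz":12,"wx":0,"wy":0,"wz":70},{"dx":-16.05,"dy":6.65,"dz":14,"wx":0,"wy":0,"wz":80},{"dx":-16.05,"dy":6.65,"dz":15.5,"wx":0,"wy":0,"wz":86},{"dx":-16.05,"dy":6.65,"dz":15.5,"wx":0,"wy":0,"wz":86}]' 5.5 20 && python3 - <<'E'
from h import *
im,cal=shot('wrist','w3')
cv2.imwrite('pics/w3b.png',cv2.resize(im[:,:,::-1],(800,600),interpolation=cv2.INTER_CUBIC))
rel([0.4387,.1338,.0035],np.radians(-86))
E
```

```text
t: 5.65
eef_pos: [0.4382, 0.1334, 0.051]
ee_rot: [3.14, -0.001, -1.5]
force: [-0.5, -0.2, -0.5]
width: 0.0547
gripper_force: 0.0
t 5.7 d [0.   0.02 4.82] w [ 0.  -0.   0.2]
```

View pics/w3b.png

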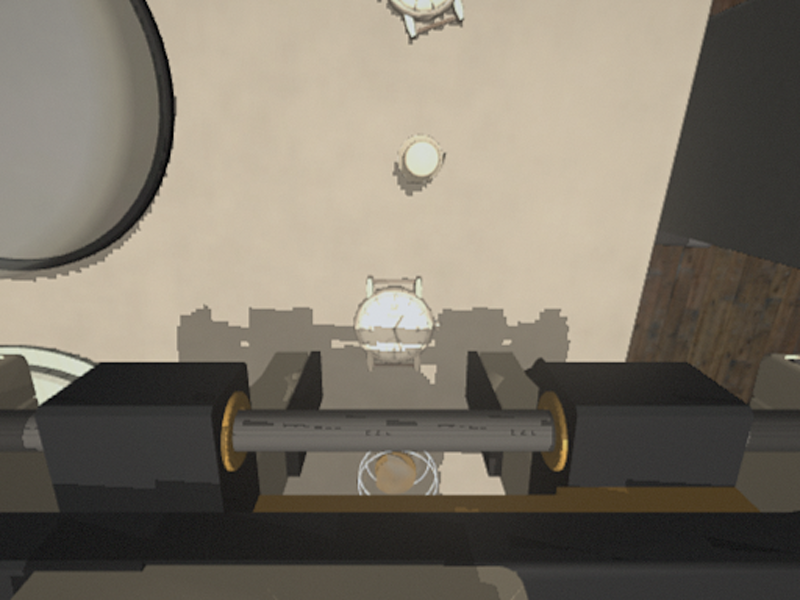

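```bash
python3 - <<'E'
from h import *
cal=arm.calibration('wrist'); print(toworld(cal,395*.64,323*.64,.007))
E
python3 -m crank '[{"dx":0,"dy":0,"dz":1,"wx":0,"wy":0,"wz":0},{"dx":0,"dy":0,"dz":2,"wx":0,"wy":0,"wz":0},{"dx":0,"dy":0,"dz":3,"wx":0,"wy":0,"wz":0},{"dx":0,"dy":0,"dz":3.8,"wx":0,"wy":0,"wz":0},{"dx":0,"dy":0,"dz":4.4,"wx":0,"wy":0,"wz":0},{"dx":0,"dy":0,"dz":4.7,"wx":0,"wy":0,"wz":0},{"dx":0,"dy":0,"dz":4.75,"wx":0,"wy":0,"wz":0},{"dx":0,"dy":0,"dz":4.75,"wx":0,"wy":0,"wz":0},{"dx":0,"dy":0,"dz":4.75,"wx":0,"wy":0,"wz":0},{"dx":0,"dy":0,"dz":4.75,"wx":0,"wy":0,"wz":0}]'
```

```text
[0.43838281 0.12878993 0.007     ]
t: 6.95
eef_pos: [0.4388, 0.1339, 0.0043]
ee_rot: [-3.141, 0.0, -1.501]
force: [1.7, 1.1, -0.4]
width: 0.0548
gripper_force: 0.0
```

```bash
python3 -m crank '[{"dx":0.2,"dy":0,"dz":0,"wx":0,"wy":0,"wz":0},{"dx":0.2,"dy":0,"dz":0,"wx":0,"wy":0,"wz":0},{"dx":0.2,"dy":0,"dz":0,"wx":0,"wy":0,"wz":0},{"dx":0.2,"dy":0,"dz":0,"wx":0,"wy":0,"wz":0},{"dx":0.2,"dy":0,"dz":0,"wx":0,"wy":0,"wz":0},{"dx":0.2,"dy":0,"dz":0,"wx":0,"wy":0,"wz":0},{"dx":0.2,"dy":0,"dz":0,"wx":0,"wy":0,"wz":0},{"dx":0.2,"dy":0,"dz":-1.5,"wx":0,"wy":0,"wz":0},{"dx":0.2,"dy":0,"dz":-4,"wx":0,"wy":0,"wz":0},{"dx":0.2,"dy":0,"dz":-6,"wx":0,"wy":0,"wz":0}]' 3 20 && python3 - <<'E'
from h import *
im,cal=shot('wrist','w4')
cv2.imwrite('pics/w4b.png',cv2.resize(im[:,:,::-1],(800,600),interpolation=cv2.INTER_CUBIC))
rel([0.6444,.2047,.04],np.radians(-86))
E
```

```text
t: 8.2
eef_pos: [0.4389, 0.1319, 0.0649]
ee_rot: [-3.141, 0.0, -1.5]
force: [-0.3, 1.1, -0.5]
width: 0.0302
gripper_force: 0.0
t 8.25 d [ -5.74 -20.88   2.79] w [-0.2  0.1  0.1]
```

View pics/w4b.png

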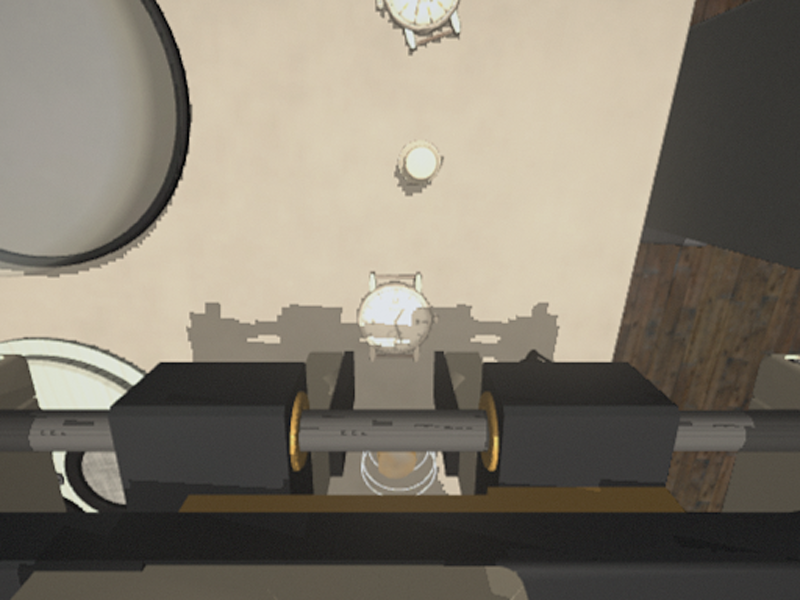

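```bash
python3 - <<'E'
from h import *
cal=arm.calibration('wrist'); print(toworld(cal,395*.64,317*.64,.007))
T=np.array(cal['world_from_camera']);s=arm.get_state()
p=np.linalg.inv(T)@np.r_[s['eef_pos'],1]; print((cal['fx']*p[0]/p[2]+cal['cx'])/.64,(cal['fy']*p[1]/p[2]+cal['cy'])/.64)
E
python3 -m crank '[{"dx":0,"dy":0,"dz":0,"wx":0,"wy":0,"wz":0},{"dx":0,"dy":0,"dz":0.5,"wx":0,"wy":0,"wz":0},{"dx":0,"dy":0,"dz":1,"wx":0,"wy":0,"wz":0},{"dx":0,"dy":0,"dz":2,"wx":0,"wy":0,"wz":0},{"dx":0,"dy":0,"dz":3,"wx":0,"wy":0,"wz":0},{"dx":0,"dy":0,"dz":4,"wx":0,"wy":0,"wz":0},{"dx":0.1,"dy":0,"dz":5,"wx":0,"wy":0,"wz":0},{"dx":0.1,"dy":0,"dz":5.7,"wx":0,"wy":0,"wz":0},{"dx":0.1,"dy":0,"dz":6.05,"wx":0,"wy":0,"wz":0},{"dx":0.1,"dy":0,"dz":6.1,"wx":0,"wy":0,"wz":0}]' 5 20
python3 -m crank '[{"dx":0,"dy":0,"dz":0,"wx":0,"wy":0,"wz":0},{"dx":0,"dy":0,"dz":0,"wx":0,"wy":0,"wz":0},{"dx":0,"dy":0,"dz":0,"wx":0,"wy":0,"wz":0},{"dx":0,"dy":0,"dz":0,"wx":0,"wy":0,"wz":0},{"dx":0,"dy":0,"dz":0,"wx":0,"wy":0,"wz":0},{"dx":0,"dy":0,"dz":0,"wx":0,"wy":0,"wz":0},{"dx":0,"dy":0,"dz":0,"wx":0,"wy":0,"wz":0},{"dx":0,"dy":0,"dz":0,"wx":0,"wy":0,"wz":0},{"dx":0,"dy":0,"dz":0,"wx":0,"wy":0,"wz":0},{"dx":0,"dy":0,"dz":0,"wx":0,"wy":0,"wz":0}]' 3 20
```

```text
[0.43956695 0.13023892 0.007     ]
393.1531172531134 376.40209019961077
t: 9.5
eef_pos: [0.4389, 0.1308, 0.0029]
ee_rot: [3.141, -0.0, -1.501]
force: [0.6, 0.5, -1.2]
width: 0.05
gripper_force: 0.0
t: 10.75
eef_pos: [0.4391, 0.131, 0.0032]
ee_rot: [-3.141, 0.0, -1.5]
force: [-1.0, -0.3, 5.7]
width: 0.035
gripper_force: 20.0
```

```bash
python3 -m crank '[{"dx":0,"dy":0,"dz":-0.5,"wx":0,"wy":0,"wz":0},{"dx":0,"dy":0,"dz":-1,"wx":0,"wy":0,"wz":0},{"dx":0,"dy":0,"dz":-2,"wx":0,"wy":0,"wz":0},{"dx":0,"dy":0,"dz":-3,"wx":0,"wy":0,"wz":0},{"dx":0,"dy":0,"dz":-4,"wx":0,"wy":0,"wz":0},{"dx":0,"dy":0,"dz":-5,"wx":0,"wy":0,"wz":0},{"dx":0,"dy":0,"dz":-6,"wx":0,"wy":0,"wz":0},{"dx":0,"dy":0,"dz":-6,"wx":0,"wy":0,"wz":0},{"dx":0,"dy":0,"dz":-6,"wx":0,"wy":0,"wz":0},{"dx":0,"dy":0,"dz":-6,"wx":0,"wy":0,"wz":0}]' && python3 - <<'E'
from h import *
im,cal=shot('wrist','w5')
cv2.imwrite('pics/w5b.png',cv2.resize(im[150:310,150:350,::-1],(800,640))[:600])
rel([0.6444,.2047,.04],np.radians(-86))
E
```

```text
t: 12.0
eef_pos: [0.4386, 0.1306, 0.0627]
ee_rot: [3.141, -0.0, -1.501]
force: [0.2, -0.5, -0.9]
width: 0.035
gripper_force: 20.0
t 12.05 d [ -5.95 -21.04   2.25] w [ 0. -0.  0.]
```

View pics/w5b.png

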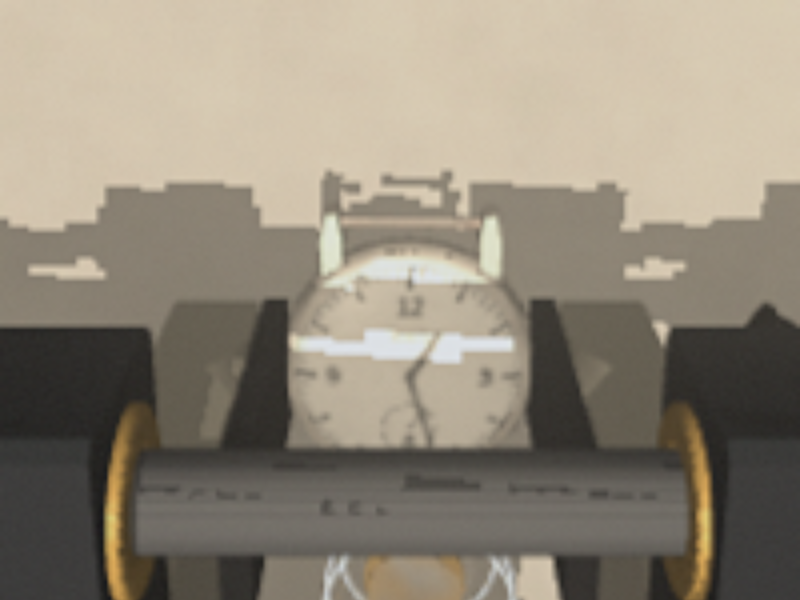

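```bash
cat >> h.py <<'E'
def inhand(u,v,h=.007,dz=-.003):
    "offset of pixel point at height TCP+dz+h from TCP, in tool axes (mm)"
    cal=arm.calibration('wrist'); s=arm.get_state(); w=toworld(cal,u,v,s['eef_pos'][2]+dz+h)
    print('off tool mm',(R.from_euler('xyz',s['ee_rot']).inv().apply(w-s['eef_pos'])*1000).round(1))
E
python3 - <<'E'
from h import *
inhand(411/4+150,372/4+150)
E
python3 -m crank '[{"dx":-0.7,"dy":-2.4,"dz":0,"wx":0,"wy":0,"wz":0},{"dx":-1.5,"dy":-5,"dz":0,"wx":0,"wy":0,"wz":0},{"dx":-2.2,"dy":-8,"dz":0,"wx":0,"wy":0,"wz":0},{"dx":-3,"dy":-11,"dz":0,"wx":0,"wy":0,"wz":0},{"dx":-3.8,"dy":-14,"dz":0,"wx":0,"wy":0,"wz":0},{"dx":-4.6,"dy":-17,"dz":0,"wx":0,"wy":0,"wz":0},{"dx":-5.4,"dy":-19.5,"dz":0.5,"wx":0,"wy":0,"wz":0},{"dx":-5.9,"dy":-21,"dz":1.5,"wx":0,"wy":0,"wz":0},{"dx":-5.9,"dy":-21,"dz":2.2,"wx":0,"wy":0,"wz":0},{"dx":-5.9,"dy":-21,"dz":2.2,"wx":0,"wy":0,"wz":0}]' && python3 - <<'E'
from h import *
im,cal=shot('wrist','w6')
cv2.imwrite('pics/w6b.png',cv2.resize(im[150:310,150:350,::-1],(800,640))[:600])
rel([0.6444,.2047,.0185],np.radians(-86))
E
```

```text
off tool mm [ 0.7  0.7 -4. ]
t: 13.3
eef_pos: [0.6428, 0.2038, 0.0396]
ee_rot: [3.139, -0.001, -1.501]
force: [0.1, 0.7, -1.1]
width: 0.0355
gripper_force: 20.0
t 13.35 d [-0.07 -0.13  2.2 ] w [ 0.1 -0.   0. ]
```

View pics/w6b.png

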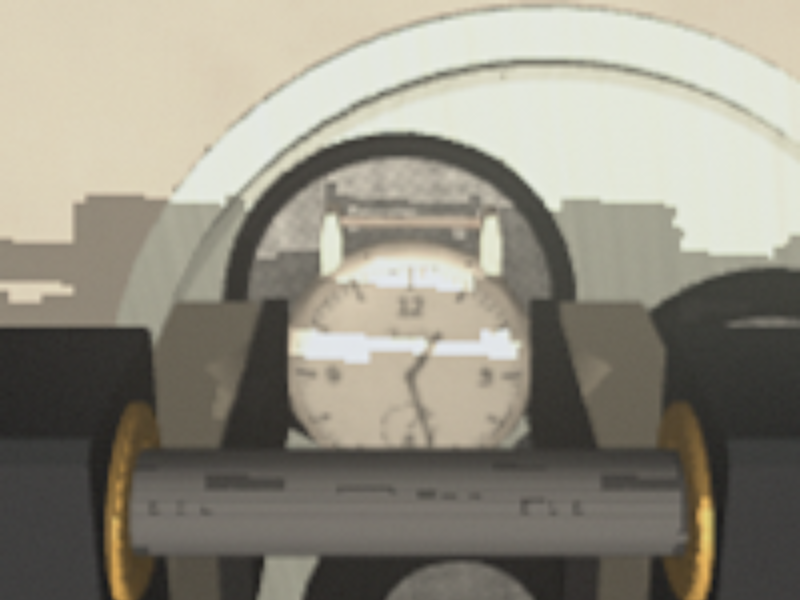

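```bash
cat >> h.py <<'E'
from scipy.optimize import least_squares
def ring(f,pts,s,u0,v0,r,z):
    "centre of a circle of radius r at height z from crop points; also head offset"
    cal=dict(arm.calibration('wrist'),world_from_camera=np.load(f'pics/{f}.npy'))
    P=np.array([toworld(cal,u/s+u0,v/s+v0,z)[:2] for u,v in pts])
    o=least_squares(lambda c:np.hypot(*(P-c).T)-r,P.mean(0)); print('ring centre',o.x.round(4),'res mm',(o.fun*1000).round(1)); return o.x
E
python3 - <<'E'
from h import *
c=ring('w6',[(400,132),(228,290),(575,290),(262,215),(545,215),(310,160),(490,160)],4,150,150,.030,.0175)
cal=arm.calibration('wrist'); s=arm.get_state(); w=toworld(cal,411/4+150,372/4+150,s['eef_pos'][2]+.004); print(w,s['eef_pos'],w[:2]-c)
rel([0.6444,.2047,.0185],np.radians(-86))
E
```

```text
ring centre [0.6434 0.2053] res mm [ 1.2 -0.7 -0.9 -1.4 -1.   0.4  0.1]
[0.64257569 0.203169   0.04451482] [0.64319833 0.20391896 0.04051482] [-0.00079237 -0.0021542 ]
t 13.35 d [-0.07 -0.13  2.2 ] w [ 0.1 -0.   0. ]
```

```bash
python3 -m crank '[{"dx":-0.18,"dy":-0.12,"dz":0,"wx":0,"wy":0,"wz":0},{"dx":-0.18,"dy":-0.12,"dz":0.5,"wx":0,"wy":0,"wz":0},{"dx":-0.18,"dy":-0.12,"dz":1,"wx":0,"wy":0,"wz":0},{"dx":-0.18,"dy":-0.12,"dz":1.4,"wx":0,"wy":0,"wz":0},{"dx":-0.18,"dy":-0.12,"dz":1.7,"wx":0,"wy":0,"wz":0},{"dx":-0.18,"dy":-0.12,"dz":1.9,"wx":0,"wy":0,"wz":0},{"dx":-0.18,"dy":-0.12,"dz":2.1,"wx":0,"wy":0,"wz":0},{"dx":-0.18,"dy":-0.12,"dz":2.2,"wx":0,"wy":0,"wz":0},{"dx":-0.18,"dy":-0.12,"dz":2.2,"wx":0,"wy":0,"wz":0},{"dx":-0.18,"dy":-0.12,"dz":2.2,"wx":0,"wy":0,"wz":0}]'
```

```text
t: 14.6
eef_pos: [0.6454, 0.2063, 0.0192]
ee_rot: [-3.141, 0.0, -1.5]
force: [0.1, -0.4, -0.7]
width: 0.0352
gripper_force: 20.0
```

```bash
python3 -m crank '[{"dx":0,"dy":0,"dz":0.05,"wx":0,"wy":0,"wz":0},{"dx":0,"dy":0,"dz":0.05,"wx":0,"wy":0,"wz":0},{"dx":0,"dy":0,"dz":0.05,"wx":0,"wy":0,"wz":0},{"dx":0,"dy":0,"dz":0.05,"wx":0,"wy":0,"wz":0},{"dx":0,"dy":0,"dz":0.05,"wx":0,"wy":0,"wz":0},{"dx":0,"dy":0,"dz":0.05,"wx":0,"wy":0,"wz":0},{"dx":0,"dy":0,"dz":0,"wx":0,"wy":0,"wz":0},{"dx":0,"dy":0,"dz":-1.5,"wx":0,"wy":0,"wz":0},{"dx":0,"dy":0,"dz":-4,"wx":0,"wy":0,"wz":0},{"dx":0,"dy":0,"dz":-6,"wx":0,"wy":0,"wz":0}]' 4.6 20 && python3 - <<'E'
from h import *
im,cal=shot('wrist','w7')
cv2.imwrite('pics/w7b.png',cv2.resize(im[130:290,150:350,::-1],(800,640))[:600])
for n in 'scene','wrist':
  arm.grab_frame(n)
  print([(round(d['confidence'],2),np.round(d['centre'],4)) for d in arm.mark_of(n,'head_large')])
rel([.4401,-.0114,.05],np.radians(-67.6))
E
```

```text
t: 15.85
eef_pos: [0.6459, 0.2065, 0.0812]
ee_rot: [-3.14, 0.0, -1.5]
force: [1.1, 0.0, 0.3]
width: 0.0456
gripper_force: 0.0
[(0.51, array([0.6431, 0.209 , 0.0125]))]
[(0.9, array([0.645 , 0.2072, 0.0097]))]
t 16.1 d [20.28 21.97  2.92] w [ -0.    0.  -18.4]
```

View pics/w7b.png

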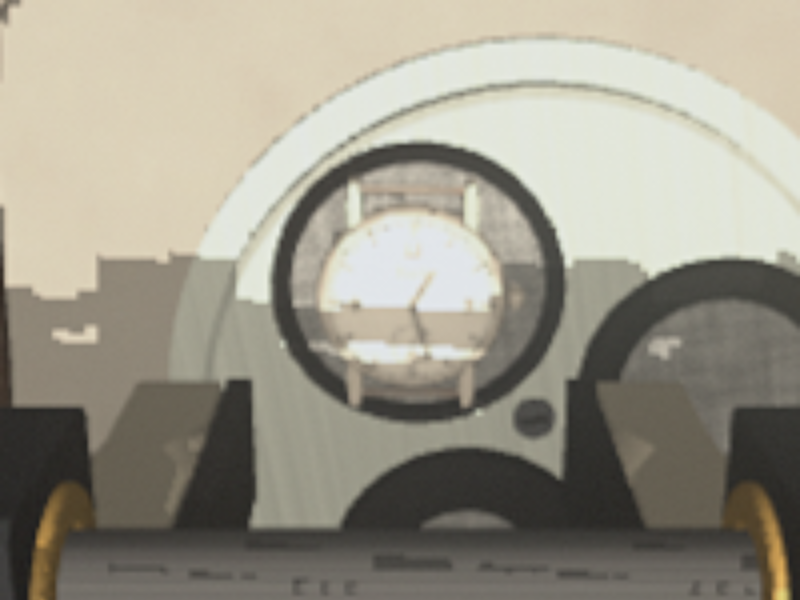

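```bash
python3 -m crank '[{"dx":0,"dy":0,"dz":1,"wx":0,"wy":0,"wz":0},{"dx":0,"dy":0,"dz":2.5,"wx":0,"wy":0,"wz":0},{"dx":0,"dy":0,"dz":4,"wx":0,"wy":0,"wz":0},{"dx":0,"dy":0,"dz":5,"wx":0,"wy":0,"wz":0},{"dx":0,"dy":0,"dz":5.7,"wx":0,"wy":0,"wz":0},{"dx":0,"dy":0,"dz":6.05,"wx":0,"wy":0,"wz":0},{"dx":0,"dy":0,"dz":6.05,"wx":0,"wy":0,"wz":0},{"dx":0,"dy":0,"dz":6.05,"wx":0,"wy":0,"wz":0},{"dx":0,"dy":0,"dz":6.05,"wx":0,"wy":0,"wz":0},{"dx":0,"dy":0,"dz":6.05,"wx":0,"wy":0,"wz":0}]'
python3 -m crank '[{"dx":0,"dy":0,"dz":0,"wx":0,"wy":0,"wz":0},{"dx":0,"dy":0,"dz":0,"wx":0,"wy":0,"wz":0},{"dx":0,"dy":0,"dz":0,"wx":0,"wy":0,"wz":0},{"dx":0,"dy":0,"dz":0,"wx":0,"wy":0,"wz":0},{"dx":0,"dy":0,"dz":0,"wx":0,"wy":0,"wz":0},{"dx":0,"dy":0,"dz":0,"wx":0,"wy":0,"wz":0},{"dx":0.1,"dy":0.05,"dz":-0.1,"wx":0,"wy":0,"wz":0},{"dx":0.2,"dy":0.13,"dz":-0.1,"wx":0,"wy":0,"wz":0},{"dx":0.22,"dy":0.13,"dz":0,"wx":0,"wy":0,"wz":0},{"dx":0.22,"dy":0.13,"dz":0.05,"wx":0,"wy":0,"wz":0}]' 3 20
python3 -m crank '[{"dx":0,"dy":0,"dz":0.0,"wx":0,"wy":0,"wz":0},{"dx":0,"dy":0,"dz":0,"wx":0,"wy":0,"wz":0},{"dx":0,"dy":0,"dz":0,"wx":0,"wy":0,"wz":0},{"dx":0,"dy":0,"dz":0,"wx":0,"wy":0,"wz":0},{"dx":0,"dy":0,"dz":0,"wx":0,"wy":0,"wz":0},{"dx":0,"dy":0,"dz":0,"wx":0,"wy":0,"wz":0},{"dx":0,"dy":0,"dz":0,"wx":0,"wy":0,"wz":0},{"dx":0,"dy":0,"dz":-1.5,"wx":0,"wy":0,"wz":0},{"dx":0,"dy":0,"dz":-4,"wx":0,"wy":0,"wz":0},{"dx":0,"dy":0,"dz":-6,"wx":0,"wy":0,"wz":0}]' 4.6 20 && python3 - <<'E'
from h import *
im,cal=shot('wrist','w8')
cv2.imwrite('pics/w8b.png',cv2.resize(im[130:290,150:350,::-1],(800,640))[:600])
rel([.4401,-.0134,.05],np.radians(-67.6))
E
```

```text
t: 17.35
eef_pos: [0.6454, 0.2063, 0.0188]
ee_rot: [-3.141, 0.0, -1.501]
force: [0.2, 1.0, -0.1]
width: 0.0459
gripper_force: 0.0
t: 18.6
eef_pos: [0.6441, 0.2039, 0.0185]
ee_rot: [3.142, -0.0, -1.5]
force: [-3.3, -1.2, 7.3]
width: 0.035
gripper_force: 20.0
t: 19.85
eef_pos: [0.6447, 0.2042, 0.0802]
ee_rot: [-3.14, 0.0, -1.5]
force: [-0.9, -0.2, -0.8]
width: 0.046
gripper_force: 0.0
t 19.9 d [20.31 22.12  3.18] w [ -0.3   0.1 -18.3]
```

View pics/w8b.png

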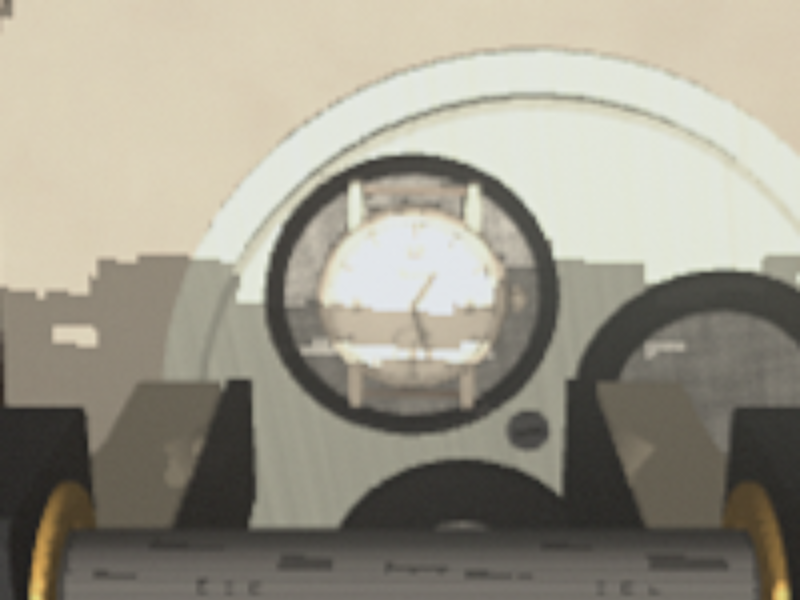

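```bash
python3 -m crank '[{"dx":2,"dy":3,"dz":-1,"wx":0,"wy":0,"wz":0},{"dx":4.5,"dy":6.5,"dz":-1,"wx":0,"wy":0,"wz":0},{"dx":7,"dy":10,"dz":-1,"wx":0,"wy":0,"wz":-3},{"dx":10,"dy":13,"dz":-1,"wx":0,"wy":0,"wz":-8},{"dx":13,"dy":16,"dz":-1,"wx":0,"wy":0,"wz":-14},{"dx":16,"dy":19,"dz":0,"wx":0,"wy":0,"wz":-18.4},{"dx":19,"dy":21.5,"dz":1,"wx":0,"wy":0,"wz":-18.4},{"dx":20.4,"dy":22.1,"dz":2,"wx":0,"wy":0,"wz":-18.4},{"dx":20.4,"dy":22.1,"dz":3,"wx":0,"wy":0,"wz":-18.4},{"dx":20.4,"dy":22.1,"dz":3,"wx":0,"wy":0,"wz":-18.4}]' && python3 - <<'E'
from h import *
im,cal=shot('wrist','w9')
c=cv2.resize(im[150:310,150:350,::-1],(800,640))[:600]; cv2.imwrite('pics/w9b.png',c)
rel([.440,-.015,.0035],np.radians(-67.6))
E
```

```text
t: 21.15
eef_pos: [0.4386, -0.0147, 0.0477]
ee_rot: [3.141, -0.0, -1.179]
force: [0.1, 0.5, -0.0]
width: 0.0459
gripper_force: 0.0
t 21.2 d [ 0.09 -0.09  4.45] w [ 0.  -0.   0.1]
```

View pics/w9b.png

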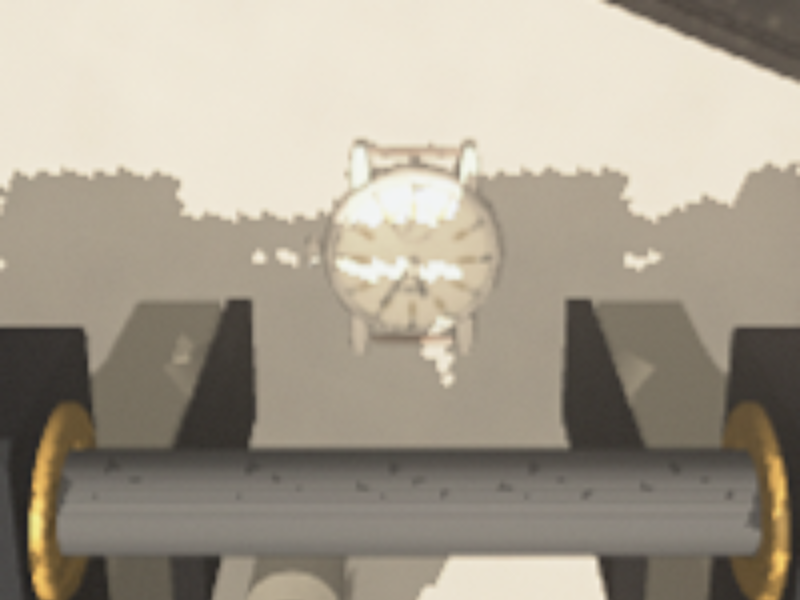

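```bash
python3 - <<'E'
from h import *
s=arm.get_state();w=toworld(arm.calibration('wrist'),414/4+150,252/4+150,.006)
print(w,(R.from_euler('xyz',s['ee_rot']).inv().apply(w-s['eef_pos'])*1000).round(1))
E
python3 -m crank '[{"dx":0,"dy":0,"dz":1,"wx":0,"wy":0,"wz":0},{"dx":0,"dy":0,"dz":2,"wx":0,"wy":0,"wz":0},{"dx":0,"dy":0,"dz":3,"wx":0,"wy":0,"wz":0},{"dx":0,"dy":0,"dz":3.8,"wx":0,"wy":0,"wz":0},{"dx":0.1,"dy":-0.1,"dz":4.2,"wx":0,"wy":0,"wz":0},{"dx":0.1,"dy":-0.1,"dz":4.4,"wx":0,"wy":0,"wz":0},{"dx":0.1,"dy":-0.1,"dz":4.45,"wx":0,"wy":0,"wz":0},{"dx":0.1,"dy":-0.1,"dz":4.45,"wx":0,"wy":0,"wz":0},{"dx":0.1,"dy":-0.1,"dz":4.45,"wx":0,"wy":0,"wz":0},{"dx":0.1,"dy":-0.1,"dz":4.45,"wx":0,"wy":0,"wz":0}]'
```

```text
[ 0.43760877 -0.01610019  0.006     ] [ 1.   1.8 42. ]
t: 22.45
eef_pos: [0.4394, -0.0155, 0.0037]
ee_rot: [-3.141, -0.0, -1.179]
force: [-0.0, -0.4, -0.5]
width: 0.0458
gripper_force: 0.0
```

```bash
python3 -m crank '[{"dx":0,"dy":0,"dz":0,"wx":0,"wy":0,"wz":0},{"dx":0,"dy":0,"dz":0,"wx":0,"wy":0,"wz":0},{"dx":0,"dy":0,"dz":0,"wx":0,"wy":0,"wz":0},{"dx":0,"dy":0,"dz":0,"wx":0,"wy":0,"wz":0},{"dx":0,"dy":0,"dz":0,"wx":0,"wy":0,"wz":0},{"dx":0,"dy":0,"dz":0,"wx":0,"wy":0,"wz":0},{"dx":0,"dy":0,"dz":0,"wx":0,"wy":0,"wz":0},{"dx":0,"dy":0,"dz":0,"wx":0,"wy":0,"wz":0},{"dx":0,"dy":0,"dz":0,"wx":0,"wy":0,"wz":0},{"dx":0,"dy":0,"dz":0,"wx":0,"wy":0,"wz":0}]' 2.4 20
python3 -m crank '[{"dx":0,"dy":0,"dz":-0.5,"wx":0,"wy":0,"wz":0},{"dx":0,"dy":0,"dz":-1.5,"wx":0,"wy":0,"wz":0},{"dx":0,"dy":0,"dz":-3,"wx":0,"wy":0,"wz":0},{"dx":0,"dy":0,"dz":-4.5,"wx":0,"wy":0,"wz":0},{"dx":0,"dy":0,"dz":-6,"wx":0,"wy":0,"wz":0},{"dx":0,"dy":0,"dz":-7.5,"wx":0,"wy":0,"wz":0},{"dx":0,"dy":0,"dz":-9,"wx":0,"wy":0,"wz":0},{"dx":0,"dy":0,"dz":-9,"wx":0,"wy":0,"wz":0},{"dx":0,"dy":0,"dz":-9,"wx":0,"wy":0,"wz":0},{"dx":0,"dy":0,"dz":-9,"wx":0,"wy":0,"wz":0}]' && python3 - <<'E'
from h import *
im,cal=shot('wrist','w10')
c=cv2.resize(im[150:310,150:350,::-1],(800,640))[:600]; cv2.imwrite('pics/w10b.png',c)
rel([.5792,.2225,.095],np.radians(-67.6))
E
```

```text
t: 23.7
eef_pos: [0.4393, -0.0156, 0.0035]
ee_rot: [3.141, -0.0, -1.179]
force: [0.3, 0.4, -0.8]
width: 0.0296
gripper_force: 19.5
t: 24.95
eef_pos: [0.4389, -0.0157, 0.093]
ee_rot: [3.141, 0.0, -1.179]
force: [1.7, 0.1, -0.4]
width: 0.0299
gripper_force: 19.4
t 25.0 d [-16.67 -22.05  -0.22] w [0.1 0.  0. ]
```

View pics/w10b.png

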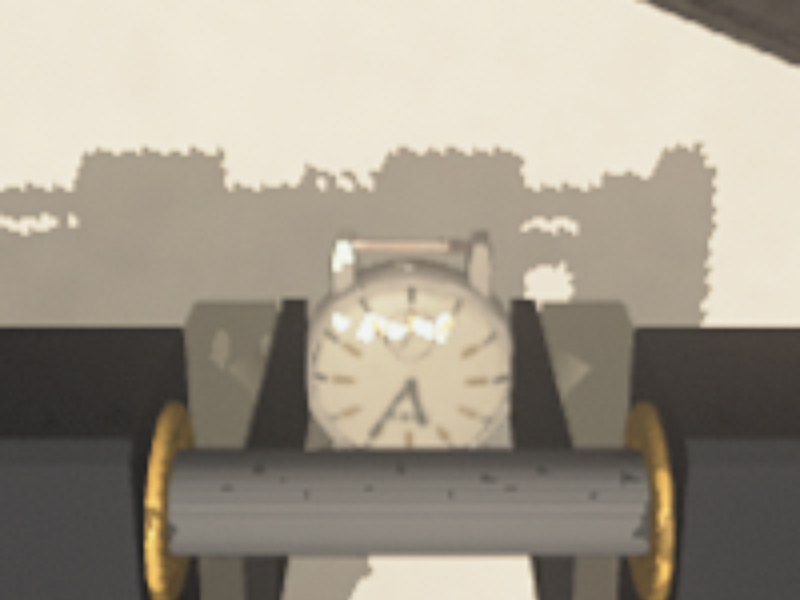

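```bash
python3 - <<'E'
from h import *
inhand(410/4+150,380/4+150)
arm.grab_frame('wrist')
s=arm.get_state()
for d in arm.mark_of('wrist','head_medium'): print(d['confidence'],d['centre'],(R.from_euler('xyz',s['ee_rot']).inv().apply(d['centre']-s['eef_pos'])*1000).round(1))
for d in arm.masks_of('wrist','head_medium'):
    v,u=np.nonzero(d['pixels']); print(d['confidence'],len(u),u.min(),u.max(),v.min(),v.max(),u.mean(),v.mean())
E
```

```text
off tool mm [-0.6  0.9 -4. ]
0.71 2457 226 277 207 263 251.7785917785918 237.04517704517704
```

```bash
python3 -m crank '[{"dx":-2,"dy":-2.5,"dz":0,"wx":0,"wy":0,"wz":0},{"dx":-4,"dy":-5.5,"dz":0,"wx":0,"wy":0,"wz":0},{"dx":-6.5,"dy":-8.5,"dz":0,"wx":0,"wy":0,"wz":0},{"dx":-9,"dy":-12,"dz":0,"wx":0,"wy":0,"wz":0},{"dx":-11.5,"dy":-15.5,"dz":0,"wx":0,"wy":0,"wz":0},{"dx":-14,"dy":-18.5,"dz":0,"wx":0,"wy":0,"wz":0},{"dx":-16,"dy":-21,"dz":1,"wx":0,"wy":0,"wz":0},{"dx":-16.6,"dy":-22.1,"dz":3,"wx":0,"wy":0,"wz":0},{"dx":-16.6,"dy":-22.15,"dz":5,"wx":0,"wy":0,"wz":0},{"dx":-16.6,"dy":-22.15,"dz":5.3,"wx":0,"wy":0,"wz":0}]' && python3 - <<'E'
from h import *
im,cal=shot('wrist','w11')
rel([.5803,.2223,.019],np.radians(-67.6))
# nest ring: dark region edges around, print darkness extents on rows
g=im.max(2)
s=arm.get_state();T=np.array(cal['world_from_camera'])
def px(p):
    q=np.linalg.inv(T)@np.r_[p,1]; return cal['fx']*q[0]/q[2]+cal['cx'],cal['fy']*q[1]/q[2]+cal['cy']
print('pred nest centre px',px([.5792,.2225,.0175]))
for v in range(170,226,6): print(v,' '.join(str(x) for x in g[v,190:322:3]))
E
```

```text
t: 26.4
eef_pos: [0.5797, 0.2218, 0.0385]
ee_rot: [3.138, -0.001, -1.179]
force: [-0.3, -0.1, -0.7]
width: 0.0295
gripper_force: 19.4
t 26.45 d [-0.03 -0.03  2.03] w [ 0.1 -0.   0. ]
pred nest centre px (np.float64(251.26895520538918), np.float64(227.39061960759906))
170 226 227 158 123 181 171 109 62 67 228 227 226 227 226 227 226 226 226 226 226 226 225 226 226 226 226 226 226 226 226 225 215 211 226 226 226 226 213 211 212 213 213 215 213
176 222 224 161 225 153 178 65 64 212 226 226 226 226 226 226 225 226 226 226 226 225 226 225 226 226 225 226 225 225 226 226 225 215 210 226 225 225 226 211 214 213 214 214 213
182 206 135 181 167 171 124 59 47 227 226 226 226 225 226 226 226 225 226 226 225 225 226 225 227 226 226 225 225 225 225 225 225 225 208 222 226 225 226 219 214 214 214 213 212
188 158 183 176 181 109 61 50 230 226 226 226 226 226 231 152 107 61 66 68 73 73 72 72 71 66 71 212 228 225 225 225 225 226 225 203 225 225 225 225 214 214 214 214 214
194 171 172 161 59 61 86 227 226 224 225 231 95 62 69 69 70 71 71 71 70 73 72 72 73 72 73 74 77 70 131 228 226 225 227 217 206 204
[... 162 characters left out ...]
181 225 218 210 212 213 210
206 65 152 156 151 156 216 225 177 62 63 66 68 58 156 113 113 167 129 166 148 115 139 126 124 127 124 109 105 62 66 67 65 65 143 156 130 157 153 207 219 133 190 137 173
212 139 105 143 151 157 155 136 55 56 58 57 91 117 109 111 228 150 146 144 150 150 154 158 154 153 113 146 161 116 83 65 65 62 64 144 129 157 153 156 154 138 137 137 138
218 57 65 68 59 158 154 48 54 53 55 82 104 102 106 101 168 132 109 124 132 140 138 130 125 115 102 162 162 114 107 77 59 62 61 54 128 152 183 203 202 194 182 195 138
224 112 81 109 149 151 150 52 55 53 53 101 88 97 121 113 147 168 154 188 194 198 138 186 175 168 152 151 135 110 108 98 56 61 58 58 117 145 151 148 137 136 136 136 138
```

```bash
python3 - <<'E'
from h import *
im=cv2.imread('pics/w11.png').max(2).astype(float)
pts=[]
for v in range(190,228,2):
    for us,st in ((range(190,252),1),(range(320,252,-1),-1)):
        pass
    row=im[v]
    # outermost dark run in the nest's neighbourhood: scan outward from prediction
    L=[u for u in range(198,245) if row[u]<95 and row[u+3]<95 and row[u-3]>110]
    Rr=[u for u in range(258,305) if row[u]<95 and row[u-3]<95 and row[u+3]>110]
    if L: pts.append((min(L)-1,v))
    if Rr: pts.append((max(Rr)+1,v))
for u in range(236,266,3):
    vs=[v for v in range(180,196) if im[v,u]<110]; pts.append((u,min(vs)-.5))
print(pts)
c=ring('w11',pts,1,0,0,.030,.0175)
cal=dict(arm.calibration('wrist'))
P=np.array([toworld(cal,u,v,.0175)[:2] for u,v in pts]);o=least_squares(lambda c:np.hypot(*(P-c[:2]).T)-c[2],[*c,.03],loss='soft_l1',f_scale=.0005);print(o.x)
s=arm.get_state();print(s['eef_pos'])
E
```

```text
[(200, 190), (270, 190), (199, 192), (275, 192), (197, 194), (277, 194), (197, 196), (280, 196), (218, 198), (282, 198), (216, 200), (284, 200), (214, 202), (286, 202), (212, 204), (287, 204), (211, 206), (289, 206), (210, 208), (290, 208), (209, 210), (291, 210), (208, 212), (292, 212), (207, 214), (292, 214), (207, 216), (293, 216), (206, 218), (293, 218), (206, 220), (294, 220), (206, 222), (294, 222), (206, 224), (295, 224), (221, 226), (236, 187.5), (239, 186.5), (242, 185.5), (245, 185.5), (248, 185.5), (251, 185.5), (254, 185.5), (257, 185.5), (260, 186.5), (263, 187.5)]
ring centre [0.5811 0.2227] res mm [ 10.2  -0.9   9.9  -0.4  10.2  -0.7   9.5  -0.4  -1.8  -0.4  -1.8  -0.3
  -1.7  -0.   -1.4  -0.2  -1.5   0.2  -1.6   0.2  -1.6   0.3  -1.5   0.4
  -1.3   0.   -1.6   0.3  -1.3   0.   -1.5   0.5  -1.6   0.4  -1.7   1.
 -11.7  -1.6  -1.5  -1.1  -1.4  -1.4  -1.4  -1.2  -0.9  -1.1  -1.2]
[0.58025827 0.22361779 0.02979058]
[0.58015167 0.22193003 0.03927467]
```

```bash
python3 - <<'E'
from h import *
im=cv2.imread('pics/w6.png').max(2).astype(float)
cal=dict(arm.calibration('wrist'),world_from_camera=np.load('pics/w6.npy'))
pts=[]
for v in range(196,226,2):
    r=im[v]
    L=[u for u in range(200,235) if r[u]<90 and r[u+2]<90 and r[u-3]>110]
    Q=[u for u in range(270,300) if r[u]<90 and r[u-2]<90 and r[u+3]>110]
    if L: pts.append((min(L)-1,v))
    if Q: pts.append((max(Q)+1,v))
for u in range(236,266,3):
    vs=[v for v in range(172,200) if im[v,u]<110]
    if vs: pts.append((u,min(vs)-.5))
print(pts)
P=np.array([toworld(cal,u,v,.0175)[:2] for u,v in pts])
o=least_squares(lambda c:np.hypot(*(P-c[:2]).T)-c[2],[.644,.205,.03],loss='soft_l1',f_scale=.0005);print(o.x,(o.fun*1e3).round(1))
E
```

```text
[(217, 196), (282, 196), (215, 198), (283, 198), (214, 200), (285, 200), (212, 202), (287, 202), (211, 204), (288, 204), (210, 206), (289, 206), (209, 208), (290, 208), (208, 210), (291, 210), (207, 212), (292, 212), (207, 214), (292, 214), (206, 216), (293, 216), (206, 218), (293, 218), (205, 220), (294, 220), (205, 222), (294, 222), (205, 224), (294, 224), (236, 184.5), (239, 184.5), (242, 183.5), (245, 172.5), (248, 183.5), (251, 183.5), (254, 183.5), (257, 183.5), (260, 184.5), (263, 185.5)]
[0.64414541 0.20394087 0.02965362] [ 0.1  0.2  0.1 -0.3 -0.2 -0.1  0.1  0.1 -0.1 -0.  -0.2 -0.1 -0.2 -0.1
 -0.1 -0.   0.1  0.1 -0.3 -0.3  0.   0.1 -0.2 -0.2  0.3  0.3  0.2  0.2
  0.1  0.1  0.4 -0.1  0.2  7.2 -0.2 -0.2 -0.1  0.2 -0.1 -0.2]
```

```bash
python3 -m crank '[{"dx":-0.04,"dy":-0.14,"dz":0,"wx":0,"wy":0,"wz":0},{"dx":-0.04,"dy":-0.14,"dz":0.5,"wx":0,"wy":0,"wz":0},{"dx":-0.04,"dy":-0.14,"dz":1,"wx":0,"wy":0,"wz":0},{"dx":-0.04,"dy":-0.14,"dz":1.3,"wx":0,"wy":0,"wz":0},{"dx":-0.04,"dy":-0.14,"dz":1.6,"wx":0,"wy":0,"wz":0},{"dx":-0.04,"dy":-0.14,"dz":1.8,"wx":0,"wy":0,"wz":0},{"dx":-0.04,"dy":-0.14,"dz":2.0,"wx":0,"wy":0,"wz":0},{"dx":-0.04,"dy":-0.14,"dz":2.07,"wx":0,"wy":0,"wz":0},{"dx":-0.04,"dy":-0.14,"dz":2.07,"wx":0,"wy":0,"wz":0},{"dx":-0.04,"dy":-0.14,"dz":2.07,"wx":0,"wy":0,"wz":0}]'
```

```text
t: 27.7
eef_pos: [0.582, 0.2233, 0.02]
ee_rot: [-3.141, 0.0, -1.179]
force: [-0.7, -0.4, -1.3]
width: 0.0294
gripper_force: 19.4
```

```bash
python3 -m crank '[{"dx":0,"dy":0,"dz":0.08,"wx":0,"wy":0,"wz":0},{"dx":0,"dy":0,"dz":0.13,"wx":0,"wy":0,"wz":0},{"dx":0,"dy":0,"dz":0.13,"wx":0,"wy":0,"wz":0},{"dx":0,"dy":0,"dz":0.13,"wx":0,"wy":0,"wz":0},{"dx":0,"dy":0,"dz":0.13,"wx":0,"wy":0,"wz":0},{"dx":0,"dy":0,"dz":0.13,"wx":0,"wy":0,"wz":0},{"dx":0,"dy":0,"dz":0.13,"wx":0,"wy":0,"wz":0},{"dx":0,"dy":0,"dz":0.13,"wx":0,"wy":0,"wz":0},{"dx":0,"dy":0,"dz":0.13,"wx":0,"wy":0,"wz":0},{"dx":0,"dy":0,"dz":0.13,"wx":0,"wy":0,"wz":0}]'
```

```text
t: 28.95
eef_pos: [0.5819, 0.2233, 0.0186]
ee_rot: [-3.142, 0.0, -1.179]
force: [-0.3, 0.7, 2.3]
width: 0.0296
gripper_force: 19.5
```

```bash
python3 -m crank '[{"dx":0,"dy":0,"dz":0,"wx":0,"wy":0,"wz":0},{"dx":0,"dy":0,"dz":0,"wx":0,"wy":0,"wz":0},{"dx":0,"dy":0,"dz":0,"wx":0,"wy":0,"wz":0},{"dx":0,"dy":0,"dz":0,"wx":0,"wy":0,"wz":0},{"dx":0,"dy":0,"dz":0,"wx":0,"wy":0,"wz":0},{"dx":0,"dy":0,"dz":0,"wx":0,"wy":0,"wz":0},{"dx":0,"dy":0,"dz":0,"wx":0,"wy":0,"wz":0},{"dx":0,"dy":0,"dz":-1.5,"wx":0,"wy":0,"wz":0},{"dx":0,"dy":0,"dz":-4,"wx":0,"wy":0,"wz":0},{"dx":0,"dy":0,"dz":-6.2,"wx":0,"wy":0,"wz":0}]' 4.2 20 && python3 - <<'E'
from h import *
im,cal=shot('wrist','w12')
for q in 'head_medium','nest_medium':
  for d in arm.masks_of('wrist',q)[:2]:
    v,u=np.nonzero(d['pixels']); print(q,d['confidence'],len(u),u.min(),u.max(),v.min(),v.max())
rel([.4425,.2722,.05],np.radians(-72))
E
```

```text
t: 30.2
eef_pos: [0.5823, 0.2235, 0.0825]
ee_rot: [-3.141, 0.0, -1.179]
force: [1.1, 0.1, -0.3]
width: 0.0423
gripper_force: 0.0
head_medium 0.94 1562 228 273 180 228
head_medium 0.64 12664 115 301 97 262
nest_medium 0.55 2489 218 290 170 238
nest_medium 0.23 15 428 441 231 239
t 30.35 d [-9.81 11.15  3.27] w [-0.2  0.1  4.4]
```

```bash
python3 -m crank '[{"dx":-1.5,"dy":1.5,"dz":0,"wx":0,"wy":0,"wz":0},{"dx":-3,"dy":3.5,"dz":0,"wx":0,"wy":0,"wz":1},{"dx":-5,"dy":5.5,"dz":0,"wx":0,"wy":0,"wz":2},{"dx":-6.5,"dy":7.5,"dz":0,"wx":0,"wy":0,"wz":3},{"dx":-8,"dy":9.5,"dz":1,"wx":0,"wy":0,"wz":4},{"dx":-9.8,"dy":11.15,"dz":2,"wx":0,"wy":0,"wz":4.4},{"dx":-9.8,"dy":11.15,"dz":3.2,"wx":0,"wy":0,"wz":4.4},{"dx":-9.8,"dy":11.15,"dz":3.2,"wx":0,"wy":0,"wz":4.4},{"dx":-9.8,"dy":11.15,"dz":3.2,"wx":0,"wy":0,"wz":4.4},{"dx":-9.8,"dy":11.15,"dz":3.2,"wx":0,"wy":0,"wz":4.4}]' && python3 - <<'E'
from h import *
im,cal=shot('wrist','w13')
s=arm.get_state()
ri=R.from_euler('xyz',s['ee_rot']).inv()
for d in arm.masks_of('wrist','head_small')[:3]:
    v,u=np.nonzero(d['pixels']); w=toworld(cal,u.mean(),v.mean(),.005); print(d['confidence'],len(u),u.min(),u.max(),v.min(),v.max(),u.mean().round(1),v.mean().round(1),w.round(4),(ri.apply(w-s['eef_pos'])*1000).round(1), im[d['pixels']].mean(0))
    if abs(u.mean()-256)<40:
        m=d['pixels']; 
        for r in range(v.min(),v.max()+1,2): print(''.join('#' if x else '.' for x in m[r,u.min()-2:u.max()+3]))
for d in arm.mark_of('wrist','head_small'): print(d)
rel([.4425,.2722,.0035],np.radians(-72))
E
```

```text
t: 31.6
eef_pos: [0.442, 0.2713, 0.0488]
ee_rot: [-3.141, 0.0, -1.257]
force: [0.0, -0.4, -0.6]
width: 0.042
gripper_force: 0.0
0.9 1022 234 269 193 231 249.6 212.2 [0.4435 0.2708 0.005 ] [ 1.  -1.3 43.8] [178.36497065 167.49706458 142.4295499 ]
........#...............................
.....#########################..........
.....##########################.........
.....##########################.........
.....##########################.........
.....#########################..........
....###########################.........
...#############################........
..###############################.......
..###################################...
..####################################..
..####################################..
..##################################....
...##############################.......
....###########################.........
.....#########################..........
.....########################...........
......#######################...........
......######################............
......####..............................
0.87 885 335 372 197 230 354.2 215.3 [0.3689 0.249  0.005 ] [-1.4 76.3 43.8] [ 74.19774011 122.30960452  72.81129944]
0.69 1455 390 440 73 121 415.4 97.8 [0.3647 0.16   0.005 ] [ 81.9 107.8  43.7] [68.79862543 64.65292096 58.74364261]
{'centre': [0.4421, 0.2709, 0.0012], 'confidence': 0.8}
{'centre': [0.3644, 0.1608, -0.0064], 'confidence': 0.79}
{'centre': [0.3692, 0.2528, -0.0015], 'confidence': 0.72}
{'centre': [0.617, 0.2339, 0.0008], 'confidence': 0.48}
t 31.75 d [-0.07 -0.1   4.52] w [-0.  0. -0.]
```

```bash
python3 -m crank '[{"dx":0,"dy":-0.1,"dz":1,"wx":0,"wy":0,"wz":0},{"dx":0,"dy":-0.1,"dz":2,"wx":0,"wy":0,"wz":0},{"dx":0,"dy":-0.1,"dz":3,"wx":0,"wy":0,"wz":0},{"dx":0,"dy":-0.1,"dz":3.8,"wx":0,"wy":0,"wz":0},{"dx":0,"dy":-0.1,"dz":4.2,"wx":0,"wy":0,"wz":0},{"dx":0,"dy":-0.1,"dz":4.4,"wx":0,"wy":0,"wz":0},{"dx":0,"dy":-0.1,"dz":4.5,"wx":0,"wy":0,"wz":0},{"dx":0,"dy":-0.1,"dz":4.5,"wx":0,"wy":0,"wz":0},{"dx":0,"dy":-0.1,"dz":4.5,"wx":0,"wy":0,"wz":0},{"dx":0,"dy":-0.1,"dz":4.5,"wx":0,"wy":0,"wz":0}]'
python3 -m crank '[{"dx":0,"dy":0,"dz":0,"wx":0,"wy":0,"wz":0},{"dx":0,"dy":0,"dz":0,"wx":0,"wy":0,"wz":0},{"dx":0,"dy":0,"dz":0,"wx":0,"wy":0,"wz":0},{"dx":0,"dy":0,"dz":0,"wx":0,"wy":0,"wz":0},{"dx":0,"dy":0,"dz":0,"wx":0,"wy":0,"wz":0},{"dx":0,"dy":0,"dz":0,"wx":0,"wy":0,"wz":0},{"dx":0,"dy":0,"dz":0,"wx":0,"wy":0,"wz":0},{"dx":0,"dy":0,"dz":0,"wx":0,"wy":0,"wz":0},{"dx":0,"dy":0,"dz":0,"wx":0,"wy":0,"wz":0},{"dx":0,"dy":0,"dz":0,"wx":0,"wy":0,"wz":0}]' 1.5 20
python3 -m crank '[{"dx":0,"dy":0,"dz":-0.5,"wx":0,"wy":0,"wz":0},{"dx":0,"dy":0,"dz":-1.5,"wx":0,"wy":0,"wz":0},{"dx":0,"dy":0,"dz":-3,"wx":0,"wy":0,"wz":0},{"dx":0,"dy":0,"dz":-4.5,"wx":0,"wy":0,"wz":0},{"dx":0,"dy":0,"dz":-6,"wx":0,"wy":0,"wz":0},{"dx":0,"dy":0,"dz":-6,"wx":0,"wy":0,"wz":0},{"dx":0,"dy":0,"dz":-6,"wx":0,"wy":0,"wz":0},{"dx":0,"dy":0,"dz":-6,"wx":0,"wy":0,"wz":0},{"dx":0,"dy":0,"dz":-6,"wx":0,"wy":0,"wz":0},{"dx":0,"dy":0,"dz":-6,"wx":0,"wy":0,"wz":0}]' && python3 - <<'E'
from h import *
im,cal=shot('wrist','w14')
for d in arm.masks_of('wrist','head_small')[:3]:
    v,u=np.nonzero(d['pixels']);print(d['confidence'],len(u),u.min(),u.max(),v.min(),v.max(),u.mean().round(1),v.mean().round(1))
    if abs(u.mean()-256)<40:
        m=d['pixels']; 
        for r in range(v.min(),v.max()+1,2): print(r,''.join('#' if x else '.' for x in m[r,220:290]))
g=im[:,:,2]
rel([.6284,.2686,.04],np.radians(-72))
E
```

```text
t: 33.0
eef_pos: [0.4425, 0.2718, 0.0037]
ee_rot: [-3.141, 0.0, -1.256]
force: [-0.1, -0.5, -0.5]
width: 0.042
gripper_force: 0.0
t: 34.25
eef_pos: [0.4424, 0.2717, 0.0036]
ee_rot: [-3.142, 0.0, -1.256]
force: [1.2, 0.3, 0.4]
width: 0.0202
gripper_force: 20.0
t: 35.5
eef_pos: [0.4423, 0.2715, 0.0632]
ee_rot: [3.141, -0.0, -1.256]
force: [-1.0, -1.0, -0.1]
width: 0.0202
gripper_force: 20.0
0.83 1281 381 428 76 120 404.8 98.3
0.77 876 330 366 191 229 348.8 210.2
0.56 1268 235 268 218 261 251.8 240.4
218 ...........................................#..........................
220 ...................####........###############........................
222 ..................######.....#################........................
224 ..................############################........................
226 ..................#############################.......................
228 .................##############################.......................
230 .................##############################.......................
232 ................################################....................
[... 400 characters left out ...]
###############################.....................
246 ...............##################################.....................
248 ................#################################.....................
250 ................#################################.....................
252 .................###############################......................
254 ..................############################........................
256 ..................############################........................
258 ..................############################........................
260 ...................###########################........................
t 35.6 d [  6.04 -17.6    2.33] w [ 0. -0.  0.]
```

```bash
python3 - <<'E'
from h import *
inhand(251.7,241.5)
E
python3 -m crank '[{"dx":0.7,"dy":-2,"dz":-1,"wx":0,"wy":0,"wz":0},{"dx":1.5,"dy":-5,"dz":-1,"wx":0,"wy":0,"wz":0},{"dx":2.5,"dy":-8,"dz":-1,"wx":0,"wy":0,"wz":0},{"dx":3.5,"dy":-11,"dz":-1,"wx":0,"wy":0,"wz":0},{"dx":5,"dy":-14,"dz":-1,"wx":0,"wy":0,"wz":0},{"dx":5.8,"dy":-16.5,"dz":0,"wx":0,"wy":0,"wz":0},{"dx":6.05,"dy":-17.6,"dz":1,"wx":0,"wy":0,"wz":0},{"dx":6.05,"dy":-17.6,"dz":2.3,"wx":0,"wy":0,"wz":0},{"dx":6.05,"dy":-17.6,"dz":2.3,"wx":0,"wy":0,"wz":0},{"dx":6.05,"dy":-17.6,"dz":2.3,"wx":0,"wy":0,"wz":0}]' && python3 - <<'E'
from h import *
im,cal=shot('wrist','w15'); im=im.max(2).astype(float)
pts=[]
for v in range(192,226,2):
    r=im[v]
    L=[u for u in range(196,240) if r[u]<90 and r[u+2]<90 and r[u-3]>110]
    Q=[u for u in range(265,306) if r[u]<90 and r[u-2]<90 and r[u+3]>110]
    if L: pts.append((min(L)-1,v))
    if Q: pts.append((max(Q)+1,v))
for u in range(236,270,3):
    vs=[v for v in range(172,200) if im[v,u]<110]
    if vs: pts.append((u,min(vs)-.5))
P=np.array([toworld(cal,u,v,.0175)[:2] for u,v in pts])
o=least_squares(lambda c:np.hypot(*(P-c[:2]).T)-c[2],[.6285,.2686,.03],loss='soft_l1',f_scale=.0005);print(o.x,(o.fun*1e3).round(1));print(pts)
print(arm.get_state()['eef_pos'])
E
```

```text
off tool mm [ 1.7  0.3 -4. ]
t: 36.85
eef_pos: [0.6279, 0.2689, 0.0409]
ee_rot: [3.142, -0.0, -1.255]
force: [0.0, -0.0, 0.4]
width: 0.0203
gripper_force: 20.0
[0.62890558 0.26950505 0.02966736] [-0.2 -0.1  0.1  0.1  0.   0.   0.1  0.1 -0.3  0.3  0.   0.  -0.1 -0.1
 -0.2 -0.2 -0.1 -0.2 -0.  -0.1  0.2  0.1 -0.2 -0.2  0.1  0.1 -0.1 -0.1
 -0.2  0.4  0.4  0.3  0.3 -0.4 -0.5  0.3 -0.   0.4  0.2  0.3  0.4 -0.
 -0.3  0.2 -0.4 -0.3]
[(222, 192), (277, 192), (219, 194), (280, 194), (217, 196), (282, 196), (215, 198), (284, 198), (214, 200), (286, 200), (212, 202), (287, 202), (211, 204), (288, 204), (210, 206), (289, 206), (209, 208), (290, 208), (208, 210), (291, 210), (207, 212), (292, 212), (207, 214), (292, 214), (206, 216), (293, 216), (206, 218), (293, 218), (206, 220), (294, 220), (205, 222), (294, 222), (205, 224), (293, 224), (236, 185.5), (239, 183.5), (242, 183.5), (245, 182.5), (248, 182.5), (251, 182.5), (254, 182.5), (257, 183.5), (260, 184.5), (263, 184.5), (266, 186.5), (269, 187.5)]
[0.62818616 0.26902131 0.0412404 ]
```

```bash
python3 - <<'E'
from h import *
for n,v,L in (('large',203.75,24),('medium',208.25,21),('small',219.5,14.5)):
    print(n,L); inhand(252,v,.004)
E
```

```text
large 24
off tool mm [23.9  0.5 -1. ]
medium 21
off tool mm [21.2  0.5 -1. ]
small 14.5
off tool mm [14.2  0.5 -1. ]
```

```bash
python3 -m crank '[{"dx":-0.07,"dy":-0.08,"dz":0,"wx":0,"wy":0,"wz":0},{"dx":-0.07,"dy":-0.08,"dz":0.5,"wx":0,"wy":0,"wz":0},{"dx":-0.07,"dy":-0.08,"dz":1,"wx":0,"wy":0,"wz":0},{"dx":-0.07,"dy":-0.08,"dz":1.4,"wx":0,"wy":0,"wz":0},{"dx":-0.07,"dy":-0.08,"dz":1.7,"wx":0,"wy":0,"wz":0},{"dx":-0.07,"dy":-0.08,"dz":1.9,"wx":0,"wy":0,"wz":0},{"dx":-0.07,"dy":-0.08,"dz":2.1,"wx":0,"wy":0,"wz":0},{"dx":-0.07,"dy":-0.08,"dz":2.2,"wx":0,"wy":0,"wz":0},{"dx":-0.07,"dy":-0.08,"dz":2.25,"wx":0,"wy":0,"wz":0},{"dx":-0.07,"dy":-0.08,"dz":2.25,"wx":0,"wy":0,"wz":0}]'
```

```text
t: 38.15
eef_pos: [0.6291, 0.2695, 0.0186]
ee_rot: [-3.141, 0.0, -1.256]
force: [-2.8, -0.3, 4.8]
width: 0.0202
gripper_force: 20.0
```

```bash
python3 -m crank '[{"dx":0,"dy":0,"dz":-0.05,"wx":0,"wy":0,"wz":0},{"dx":0,"dy":0,"dz":-0.05,"wx":0,"wy":0,"wz":0},{"dx":0,"dy":0,"dz":-0.05,"wx":0,"wy":0,"wz":0},{"dx":0,"dy":0,"dz":-0.05,"wx":0,"wy":0,"wz":0},{"dx":0,"dy":0,"dz":-0.05,"wx":0,"wy":0,"wz":0},{"dx":0,"dy":0,"dz":-0.05,"wx":0,"wy":0,"wz":0},{"dx":0,"dy":0,"dz":-0.05,"wx":0,"wy":0,"wz":0},{"dx":0,"dy":0,"dz":-1.5,"wx":0,"wy":0,"wz":0},{"dx":0,"dy":0,"dz":-4,"wx":0,"wy":0,"wz":0},{"dx":0,"dy":0,"dz":-6.2,"wx":0,"wy":0,"wz":0}]' 3.3 20 && python3 - <<'E'
from h import *
im,cal=shot('wrist','w16')
for q in 'head_small','nest_small':
  for d in arm.masks_of('wrist',q)[:2]:
    v,u=np.nonzero(d['pixels']); print(q,d['confidence'],len(u),u.min(),u.max(),v.min(),v.max())
rel([.55,.15,.2],0)
E
```

```text
t: 39.4
eef_pos: [0.6295, 0.2697, 0.0821]
ee_rot: [-3.14, 0.0, -1.256]
force: [0.1, 0.1, 0.1]
width: 0.0332
gripper_force: 0.0
head_small 0.78 875 238 271 188 221
nest_small 0.96 3176 216 288 169 238
t 39.55 d [  8.94  11.29 -11.79] w [ -0.2  -0.1 -72. ]
```

```bash
python3 - <<'E'
import cv2
im=cv2.imread('pics/w16.png'); cv2.imwrite('pics/w16b.png',cv2.resize(im[90:250,150:363],(798,600),interpolation=cv2.INTER_CUBIC))
E
```

```text
(no output)
```

View pics/w16b.png

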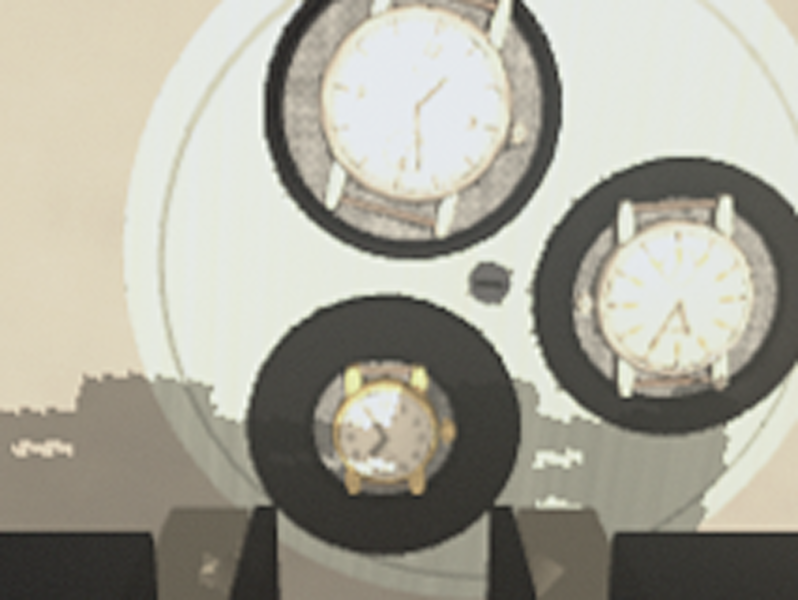

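```bash
python3 - <<'E'
from h import *
rel([.6185,.040,.12],np.radians(-72))
E
```

```text
t 39.55 d [21.53  8.22 -3.8 ] w [-0.2  0.1  0. ]
```

```bash
python3 -m crank '[{"dx":0,"dy":0,"dz":-2,"wx":0,"wy":0,"wz":0},{"dx":2,"dy":0.8,"dz":-4,"wx":0,"wy":0,"wz":0},{"dx":5,"dy":2,"dz":-4,"wx":0,"wy":0,"wz":0},{"dx":8.5,"dy":3.2,"dz":-4,"wx":0,"wy":0,"wz":0},{"dx":12,"dy":4.6,"dz":-4,"wx":0,"wy":0,"wz":0},{"dx":16,"dy":6.1,"dz":-4,"wx":0,"wy":0,"wz":0},{"dx":19.5,"dy":7.5,"dz":-4,"wx":0,"wy":0,"wz":0},{"dx":21.5,"dy":8.2,"dz":-4,"wx":0,"wy":0,"wz":0},{"dx":21.5,"dy":8.2,"dz":-4,"wx":0,"wy":0,"wz":0},{"dx":21.5,"dy":8.2,"dz":-4,"wx":0,"wy":0,"wz":0}]' 5 20 && python3 - <<'E'
from h import *
im,cal=shot('wrist','w17'); g=im.max(2)
s=arm.get_state(); ri=R.from_euler('xyz',s['ee_rot']).inv()
m=((g<75)*255).astype(np.uint8); m[:150]=0; m[:,:190]=0; m[:,315:]=0; m[262:]=0
n,lab,st,ce=cv2.connectedComponentsWithStats(m)
for i in range(1,n):
    if st[i,4]>40: print(st[i],ce[i].round(1),'tool off if top z.067',(ri.apply(toworld(cal,*ce[i],.062)-s['eef_pos'])*1000).round(1))
for r in range(165,262,4): print(r,''.join('#' if x<75 else ('+' if x<120 else '.') for x in g[r,196:316]))
for d in arm.mark_of('wrist','dust_bell'): print(d)
E
```

```text
t: 40.8
eef_pos: [0.6178, 0.04, 0.1202]
ee_rot: [-3.141, 0.0, -1.256]
force: [-1.0, 0.7, 0.2]
width: 0.0502
gripper_force: 0.0
[241 187  26  29 595] [253.5 201.4] tool off if top z.067 [ 4.7  1.8 58.1]
[190 225  20  37 501] [201.7 246.5] tool off if top z.067 [-34.7 -40.7  58.1]
[294 225  21  37 494] [301.8 246.5] tool off if top z.067 [-34.7  41.7  58.1]
165 ........................................................................................................................
169 ........................................................................................................................
173 ........................................................................................................................
177 ........................................................................................................................
181 ........................................................................................................................
185 .................................................................................................................
[... 1740 characters left out ...]
#########++++....
245 ##############+....++++++++++++....................................................+++++++++++++..+##############++....+
249 ##############+.............+++++++++++++++++++++................++++++++++++++++++++++...........+################+++++
253 ##############+............................++++++++++++++++++++++++++++++.........................##################++++
257 #############+....................................................................................+###################++
261 #############+.....................................................................................+####################
{'centre': [0.6172, 0.0383, -0.0008], 'confidence': 0.84}
```

```bash
python3 -m crank '[{"dx":0.43,"dy":0.15,"dz":1,"wx":0,"wy":0,"wz":0},{"dx":0.43,"dy":0.15,"dz":2.5,"wx":0,"wy":0,"wz":0},{"dx":0.43,"dy":0.15,"dz":4,"wx":0,"wy":0,"wz":0},{"dx":0.43,"dy":0.15,"dz":5.2,"wx":0,"wy":0,"wz":0},{"dx":0.43,"dy":0.15,"dz":6.2,"wx":0,"wy":0,"wz":0},{"dx":0.43,"dy":0.15,"dz":6.8,"wx":0,"wy":0,"wz":0},{"dx":0.43,"dy":0.15,"dz":7.0,"wx":0,"wy":0,"wz":0},{"dx":0.43,"dy":0.15,"dz":7.0,"wx":0,"wy":0,"wz":0},{"dx":0.43,"dy":0.15,"dz":7.0,"wx":0,"wy":0,"wz":0},{"dx":0.43,"dy":0.15,"dz":7.0,"wx":0,"wy":0,"wz":0}]'
python3 - <<'E'
from h import *
im,cal=shot('wrist','w18'); g=im.max(2)
for r in range(190,270,4): print(r,''.join('#' if x<75 else ('+' if x<120 else '.') for x in g[r,196:316]))
E
```

```text
t: 42.15
eef_pos: [0.6177, 0.0352, 0.0505]
ee_rot: [-3.141, -0.0, -1.256]
force: [0.3, 0.4, -0.2]
width: 0.0503
gripper_force: 0.0
190 ........................................................................................................................
194 ........................................................................................................................
198 ........................................................................................................................
202 ........................................................................................................................
206 ........................................................................................................................
210 ........................................................................................................................
214 ........................................................................................................................
218 ..........................................................................................
[... 830 characters left out ...]
############################+........................+###############+...++
250 ##############+......................+####################################........................#################+++++
254 ##############+......................+####################################+.......................+##################+++
258 #############........................+####################################.........................+##################++
262 #############++++++++++++++++++++++++++##################################+++++++++++++++++++++++++++####################
266 #+#+##+++#+#+++++++++++++++++++++++++++++++++####+++++++++++++++++####+++++++++++++#++####++++++++++#++++++++++++++++#+#
```

```bash
python3 - <<'E'
from h import *
for v in (250,252,254): inhand(251.8,v,.0165,0)
E
```

```text
off tool mm [  3.    0.4 -16.5]
off tool mm [  1.8   0.4 -16.5]
off tool mm [  0.6   0.4 -16.5]
```

```bash
python3 -m crank '[{"dx":0.05,"dy":0,"dz":0,"wx":0,"wy":0,"wz":0},{"dx":0.05,"dy":0,"dz":0,"wx":0,"wy":0,"wz":0},{"dx":0.05,"dy":0,"dz":0,"wx":0,"wy":0,"wz":0},{"dx":0.05,"dy":0,"dz":0,"wx":0,"wy":0,"wz":0},{"dx":0.05,"dy":0,"dz":0,"wx":0,"wy":0,"wz":0},{"dx":0.05,"dy":0,"dz":0,"wx":0,"wy":0,"wz":0},{"dx":0.05,"dy":0,"dz":0,"wx":0,"wy":0,"wz":0},{"dx":0.05,"dy":0,"dz":0,"wx":0,"wy":0,"wz":0},{"dx":0.05,"dy":0,"dz":0,"wx":0,"wy":0,"wz":0},{"dx":0.05,"dy":0,"dz":0,"wx":0,"wy":0,"wz":0}]' 1.2 35
python3 -m crank '[{"dx":0,"dy":0,"dz":-0.3,"wx":0,"wy":0,"wz":0},{"dx":0,"dy":0,"dz":-0.8,"wx":0,"wy":0,"wz":0},{"dx":0,"dy":0,"dz":-1.5,"wx":0,"wy":0,"wz":0},{"dx":0,"dy":0,"dz":-2.3,"wx":0,"wy":0,"wz":0},{"dx":0,"dy":0,"dz":-3.2,"wx":0,"wy":0,"wz":0},{"dx":0,"dy":0,"dz":-4,"wx":0,"wy":0,"wz":0},{"dx":0,"dy":0,"dz":-4.8,"wx":0,"wy":0,"wz":0},{"dx":0,"dy":0,"dz":-5,"wx":0,"wy":0,"wz":0},{"dx":0,"dy":0,"dz":-5,"wx":0,"wy":0,"wz":0},{"dx":0,"dy":0,"dz":-5,"wx":0,"wy":0,"wz":0}]'
python3 - <<'E'
from h import *
im,cal=shot('wrist','w19'); g=im.max(2)
for r in range(214,270,4): print(r,''.join('#' if x<75 else ('+' if x<120 else '.') for x in g[r,196:316]))
rel([.6175,.2333,.10],np.radians(-72))
for d in arm.mark_of('wrist','dust_bell'): print(d)
E
```

```text
t: 43.45
eef_pos: [0.6177, 0.0347, 0.0501]
ee_rot: [-3.142, 0.0, -1.256]
force: [0.3, -0.6, -0.7]
width: 0.0197
gripper_force: 35.0
t: 44.7
eef_pos: [0.6174, 0.0346, 0.0997]
ee_rot: [3.141, 0.0, -1.256]
force: [-0.1, -0.5, -1.6]
width: 0.0198
gripper_force: 35.0
214 ........................................................................................................................
218 ........................................................................................................................
222 ........................................................................................................................
226 ...........+++++++++++++++++++++.+#####.............+++++++++.............#####++++++++++++++++++++++...................
230 ..........++++++++++++++++++++++#######.......+##################++......+#######+++++++++++++++++++++..................
234 ###############++++++++++++++++########.....########################+....+#######+++++++++++++++++######################
238 ###############++++++++.......+########..+##############################.+########+
[... 315 characters left out ...]
+++++########################################################+++++++++++++#######################
254 ##########+.+++++++++++++++##########################################################+++++++++++++++++##################
258 #########+...++++++++++++++###########################################################+++++++++++++++++#################
262 ########+....+####################################################################################+++..+################
266 ########....+++#++###+++++#++++++++++++####++++++++++++++++#####+++++++++++++++++++++++++++++#++++++++..################
t 44.75 d [-18.89  -6.16  -0.04] w [0. 0. 0.]
{'centre': [0.6161, 0.0361, 0.0453], 'confidence': 0.75}
```

```bash
python3 -m crank '[{"dx":-1,"dy":-0.3,"dz":0,"wx":0,"wy":0,"wz":0},{"dx":-3,"dy":-1,"dz":0,"wx":0,"wy":0,"wz":0},{"dx":-5.5,"dy":-1.8,"dz":0,"wx":0,"wy":0,"wz":0},{"dx":-8.5,"dy":-2.8,"dz":0,"wx":0,"wy":0,"wz":0},{"dx":-11.5,"dy":-3.8,"dz":0,"wx":0,"wy":0,"wz":0},{"dx":-14.5,"dy":-4.8,"dz":0,"wx":0,"wy":0,"wz":0},{"dx":-17,"dy":-5.6,"dz":0,"wx":0,"wy":0,"wz":0},{"dx":-18.4,"dy":-6,"dz":0,"wx":0,"wy":0,"wz":0},{"dx":-18.86,"dy":-6.15,"dz":0,"wx":0,"wy":0,"wz":0},{"dx":-18.86,"dy":-6.15,"dz":0,"wx":0,"wy":0,"wz":0}]'
python3 - <<'E'
from h import *
for n in ('wrist','scene','side'):
    arm.grab_frame(n)
    for q in ('dust_bell','tray'):
        print(n,q,[(round(d['confidence'],2),np.round(d['centre'],4)) for d in arm.mark_of(n,q)[:2]])
rel([.6176,.2330,.075],np.radians(-72)); print(arm.get_state()['eef_pos'])
E
```

```text
t: 46.05
eef_pos: [0.6177, 0.2328, 0.1]
ee_rot: [3.141, -0.0, -1.256]
force: [-0.3, -1.0, -2.7]
width: 0.0197
gripper_force: 35.0
wrist dust_bell [(0.74, array([0.6198, 0.2367, 0.0452]))]
wrist tray []
scene dust_bell [(0.59, array([0.6196, 0.2328, 0.0505]))]
scene tray [(0.91, array([ 0.6169,  0.2338, -0.    ]))]
side dust_bell [(0.72, array([0.6186, 0.2312, 0.0528]))]
side tray [(0.9, array([ 0.6185,  0.2359, -0.0011]))]
t 46.5 d [-0.03  0.02  2.51] w [-0.  0.  0.]
[0.61784203 0.23274476 0.10010938]
```

```bash
python3 -m crank '[{"dx":0,"dy":0,"dz":0.4,"wx":0,"wy":0,"wz":0},{"dx":0,"dy":0,"dz":0.8,"wx":0,"wy":0,"wz":0},{"dx":0,"dy":0,"dz":1.2,"wx":0,"wy":0,"wz":0},{"dx":0,"dy":0,"dz":1.6,"wx":0,"wy":0,"wz":0},{"dx":0,"dy":0,"dz":2,"wx":0,"wy":0,"wz":0},{"dx":0,"dy":0,"dz":2.4,"wx":0,"wy":0,"wz":0},{"dx":0,"dy":0,"dz":2.8,"wx":0,"wy":0,"wz":0},{"dx":0,"dy":0,"dz":3.1,"wx":0,"wy":0,"wz":0},{"dx":0,"dy":0,"dz":3.3,"wx":0,"wy":0,"wz":0},{"dx":0,"dy":0,"dz":3.4,"wx":0,"wy":0,"wz":0}]'
python3 -m crank '[{"dx":0,"dy":0,"dz":0.1,"wx":0,"wy":0,"wz":0},{"dx":0,"dy":0,"dz":0.2,"wx":0,"wy":0,"wz":0},{"dx":0,"dy":0,"dz":0.3,"wx":0,"wy":0,"wz":0},{"dx":0,"dy":0,"dz":0.4,"wx":0,"wy":0,"wz":0},{"dx":0,"dy":0,"dz":0.5,"wx":0,"wy":0,"wz":0},{"dx":0,"dy":0,"dz":0.6,"wx":0,"wy":0,"wz":0},{"dx":0,"dy":0,"dz":0.7,"wx":0,"wy":0,"wz":0},{"dx":0,"dy":0,"dz":0.7,"wx":0,"wy":0,"wz":0},{"dx":0,"dy":0,"dz":0.7,"wx":0,"wy":0,"wz":0},{"dx":0,"dy":0,"dz":0.7,"wx":0,"wy":0,"wz":0}]'
```

```text
t: 47.75
eef_pos: [0.6178, 0.233, 0.0659]
ee_rot: [3.142, -0.0, -1.256]
force: [-0.2, 0.4, -1.9]
width: 0.0196
gripper_force: 35.0
t: 49.0
eef_pos: [0.6178, 0.2331, 0.0591]
ee_rot: [-3.141, 0.0, -1.256]
force: [-0.6, -0.0, -2.6]
width: 0.02
gripper_force: 35.0
```

```bash
python3 -m crank '[{"dx":0,"dy":0,"dz":0.05,"wx":0,"wy":0,"wz":0},{"dx":0,"dy":0,"dz":0.1,"wx":0,"wy":0,"wz":0},{"dx":0,"dy":0,"dz":0.15,"wx":0,"wy":0,"wz":0},{"dx":0,"dy":0,"dz":0.2,"wx":0,"wy":0,"wz":0},{"dx":0,"dy":0,"dz":0.25,"wx":0,"wy":0,"wz":0},{"dx":0,"dy":0,"dz":0.3,"wx":0,"wy":0,"wz":0},{"dx":0,"dy":0,"dz":0.34,"wx":0,"wy":0,"wz":0},{"dx":0,"dy":0,"dz":0.38,"wx":0,"wy":0,"wz":0},{"dx":0,"dy":0,"dz":0.4,"wx":0,"wy":0,"wz":0},{"dx":0,"dy":0,"dz":0.4,"wx":0,"wy":0,"wz":0}]'
```

```text
t: 50.25
eef_pos: [0.6178, 0.233, 0.0551]
ee_rot: [3.142, -0.0, -1.256]
force: [0.2, -0.4, -1.9]
width: 0.02
gripper_force: 35.0
```

Foot is just above the shoulder, with no contact force yet; lower 0.5 mm more, then release and lift.

```bash
python3 -m crank '[{"dx":0,"dy":0,"dz":0.02,"wx":0,"wy":0,"wz":0},{"dx":0,"dy":0,"dz":0.04,"wx":0,"wy":0,"wz":0},{"dx":0,"dy":0,"dz":0.05,"wx":0,"wy":0,"wz":0},{"dx":0,"dy":0,"dz":0.05,"wx":0,"wy":0,"wz":0},{"dx":0,"dy":0,"dz":0.05,"wx":0,"wy":0,"wz":0},{"dx":0,"dy":0,"dz":0.05,"wx":0,"wy":0,"wz":0},{"dx":0,"dy":0,"dz":0.05,"wx":0,"wy":0,"wz":0},{"dx":0,"dy":0,"dz":0.05,"wx":0,"wy":0,"wz":0},{"dx":0,"dy":0,"dz":0.05,"wx":0,"wy":0,"wz":0},{"dx":0,"dy":0,"dz":0.05,"wx":0,"wy":0,"wz":0}]'
python3 -m crank '[{"dx":0,"dy":0,"dz":0,"wx":0,"wy":0,"wz":0},{"dx":0,"dy":0,"dz":0,"wx":0,"wy":0,"wz":0},{"dx":0,"dy":0,"dz":0,"wx":0,"wy":0,"wz":0},{"dx":0,"dy":0,"dz":0,"wx":0,"wy":0,"wz":0},{"dx":0,"dy":0,"dz":0,"wx":0,"wy":0,"wz":0},{"dx":0,"dy":0,"dz":0,"wx":0,"wy":0,"wz":0},{"dx":0,"dy":0,"dz":0,"wx":0,"wy":0,"wz":0},{"dx":0,"dy":0,"dz":0,"wx":0,"wy":0,"wz":0},{"dx":0,"dy":0,"dz":0,"wx":0,"wy":0,"wz":0},{"dx":0,"dy":0,"dz":0,"wx":0,"wy":0,"wz":0}]' 5 20
python3 -m crank '[{"dx":0,"dy":0,"dz":-1,"wx":0,"wy":0,"wz":0},{"dx":0,"dy":0,"dz":-3,"wx":0,"wy":0,"wz":0},{"dx":0,"dy":0,"dz":-5,"wx":0,"wy":0,"wz":0},{"dx":0,"dy":0,"dz":-8,"wx":0,"wy":0,"wz":0},{"dx":0,"dy":0,"dz":-11,"wx":0,"wy":0,"wz":0},{"dx":0,"dy":0,"dz":-14,"wx":0,"wy":0,"wz":0},{"dx":0,"dy":0,"dz":-14,"wx":0,"wy":0,"wz":0},{"dx":0,"dy":0,"dz":-14,"wx":0,"wy":0,"wz":0},{"dx":0,"dy":0,"dz":-14,"wx":0,"wy":0,"wz":0},{"dx":0,"dy":0,"dz":-14,"wx":0,"wy":0,"wz":0}]'
python3 - <<'E'
from h import *
for n in ('wrist','scene','side'):
    shot(n,'end_'+n)
    for q in ('dust_bell','tray','head_medium','head_small','head_large'):
        print(n,q,[(round(d['confidence'],2),np.round(d['centre'],4)) for d in arm.mark_of(n,q)[:2]])
E
```

```text
t: 51.5
eef_pos: [0.6178, 0.233, 0.055]
ee_rot: [-3.141, -0.0, -1.256]
force: [-2.8, -1.3, 5.2]
width: 0.0196
gripper_force: 35.0
t: 52.75
eef_pos: [0.6178, 0.2331, 0.0546]
ee_rot: [-3.142, -0.0, -1.256]
force: [-0.6, 0.0, -0.3]
width: 0.0501
gripper_force: 0.0
t: 54.0
eef_pos: [0.6175, 0.2329, 0.1937]
ee_rot: [3.14, -0.0, -1.256]
force: [-1.0, 0.2, 0.3]
width: 0.0501
gripper_force: 0.0
wrist dust_bell [(0.95, array([0.6181, 0.2344, 0.0034]))]
wrist tray []
wrist head_medium []
wrist head_small [(0.56, array([ 0.3648,  0.1628, -0.0024]))]
wrist head_large []
scene dust_bell [(0.59, array([0.6186, 0.2362, 0.0052]))]
scene tray []
scene head_medium []
scene head_small [(0.71, array([0.3634, 0.248 , 0.0014])), (0.59, array([ 0.3618,  0.1643, -0.0009]))]
scene head_large []
side dust_bell [(0.66, array([0.6151, 0.2333, 0.0044]))]
side tray [(0.66, array([0.6115, 0.2328, 0.0015]))]
side head_medium []
side head_small [(0.48, array([ 0.3669,  0.2482, -0.0042])), (0.47, array([ 0.3625,  0.1638, -0.0032]))]
side head_large []
```

The bell touched the shoulder at the expected height, the gripper is open and the arm is clear, so I'm handing in.

```bash
python3 -c "
from station import arm
print(arm.job_done())"
```

```text
the job is handed in; nothing more can be done
None
```

I put all three heads in their own nests and set the dust bell down on the tray's shoulder, then handed the job in at about 54 s. The final cameras and contact heights look right, but the hand-in gave no verdict.

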